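# Lay out an engine's piston pins and connecting rods for inspection

### The job

Set out the engine parts for inspection: put the gasket scraper that was left on the roller bed into the narrow slot of the parts tray, lay every piston pin squarely across both rows of wheels of the roller bed, one to a valley, lowered gently and never dropped so that it ends lying still and not spinning, and lay every connecting rod flat in a tray compartment of its own with its big end in the wide end. Leave the oil seal and the small steel block that lie among them where they are.

Things in the scene. Friction and masses are not known exactly. Their poses are not given: they have to be found in the camera images.
- bed: Grey roller bed 236 x 100 mm, fixed. Origin: middle of underside, x along it, z up. Two rows (y = -33, +33 mm) of 6 free wheels, 26 mm dia, 16 wide, axles along y at z = 20, wheels 36 mm apart from x = -90 to 90; open between the rows down to the 5 mm base. Wheels form 5 valleys at x = -72, -36, 0, 36, 72: a pin lying in one has its centre at y = 0, z = 37.3, its axis along bed y. Wheels spin very freely.
- tray: Black parts tray 230 x 158 x 19 mm, fixed. Origin: middle of underside, x along the row of compartments, z up. Floor 5 mm, walls 14 mm above it. Three rod compartments 58 wide (x), 150 long (y), at x = -82, -20, 42; blocks narrow them to 44 for y = -75 to -38, so a rod lies flat only with its big end towards +y. Scraper slot 36 wide at x = 93. Long walls are cut away for fingers from y = -38 to 30.
- scraper_c (a point): Gasket scraper, 140 x 28 x 14 mm, 80 g, lying along its x; this point: middle of its length, 7 mm above its underside, on the wooden handle (22 mm wide, 14 high, x = -70 to +20 mm; steel blade 28 wide, 4 thick, from +20 to +70). Starts lying along one row of the bed's wheels, on their tops (33 mm above the bench). May lie in its slot either way round.
- scraper_slot (a point): Where the middle of the scraper (scraper_c) is when it lies in its slot: middle of the fourth, narrow tray slot, 7 mm above the tray's floor (12 mm above the bench).
- pin0: Piston pin 0: plain steel tube, 24 mm diameter, 90 mm long, about 0.2 kg; origin at its centre, y along the tube. Starts lying, centre 26 mm above the bench, in a brown cradle fixed to the bench (44 x 104 mm, two round rails 19 mm high beside the pin, open for fingers over the middle 50 mm down to its 4 mm base). None when absent.
- pin1: Piston pin 1: plain steel tube, 24 mm diameter, 90 mm long, about 0.2 kg; origin at its centre, y along the tube. Starts lying, centre 26 mm above the bench, in a brown cradle fixed to the bench (44 x 104 mm, two round rails 19 mm high beside the pin, open for fingers over the middle 50 mm down to its 4 mm base). None when absent.
- pin2: Piston pin 2: plain steel tube, 24 mm diameter, 90 mm long, about 0.2 kg; origin at its centre, y along the tube. Starts lying, centre 26 mm above the bench, in a brown cradle fixed to the bench (44 x 104 mm, two round rails 19 mm high beside the pin, open for fingers over the middle 50 mm down to its 4 mm base). None when absent.
- rod0_c (a point): Connecting rod 0: steel, 138 mm long, 20 mm thick, about 0.4 kg; this point: middle of its length, half-way up (10 mm), x towards the big end. Shank to grip 20 mm wide, 16 high, x = -33 to +19 mm; big end 50 mm diameter at x = +44, small end 36 mm at x = -51, both bores closed by black plugs. Starts lying flat on the bench. None when absent.
- rod0_big (a point): Centre of the big end of connecting rod 0, half-way up. None when absent.
- rod1_c (a point): Connecting rod 1: steel, 138 mm long, 20 mm thick, about 0.4 kg; this point: middle of its length, half-way up (10 mm), x towards the big end. Shank to grip 20 mm wide, 16 high, x = -33 to +19 mm; big end 50 mm diameter at x = +44, small end 36 mm at x = -51, both bores closed by black plugs. Starts lying flat on the bench. None when absent.
- rod1_big (a point): Centre of the big end of connecting rod 1, half-way up. None when absent.
- rod2_c (a point): Connecting rod 2: steel, 138 mm long, 20 mm thick, about 0.4 kg; this point: middle of its length, half-way up (10 mm), x towards the big end. Shank to grip 20 mm wide, 16 high, x = -33 to +19 mm; big end 50 mm diameter at x = +44, small end 36 mm at x = -51, both bores closed by black plugs. Starts lying flat on the bench. None when absent.
- rod2_big (a point): Centre of the big end of connecting rod 2, half-way up. None when absent.
- slot0 (a point): Where the middle of a connecting rod (rod_c) is when it lies flat in tray compartment 0: middle of the compartment, 10 mm above the tray's floor (15 mm above the bench).
- slot1 (a point): Where the middle of a connecting rod (rod_c) is when it lies flat in tray compartment 1: middle of the compartment, 10 mm above the tray's floor (15 mm above the bench).
- slot2 (a point): Where the middle of a connecting rod (rod_c) is when it lies flat in tray compartment 2: middle of the compartment, 10 mm above the tray's floor (15 mm above the bench).
- seal: Bystander, not part of the job: black rubber oil seal ring, 48 mm diameter, 9 mm high. Origin: centre of its underside.
- gauge_block: Bystander, not part of the job: steel block 50 x 24 x 16 mm. Origin: centre of its underside.
There are look-alikes about, which are no part of the job. What is shaped like the pin0 but turquoise is not meant.

How it is judged:
By the outcome, as a careful person would: the job done as asked, in the order asked, and still so for the second after the job is handed in, with the robot touching nothing.
Of pin0, pin1, pin2 only 2 to 3 are there at a start; the rules pass over those that are not, and their reading is None.
Of rod0, rod1, rod2 only 2 to 3 are there at a start; the rules pass over those that are not, and their reading is None.
At some moment in a run one of rod0, rod1, rod2 may be knocked a few centimetres aside while the robot is not near it.
It also fails if it takes over 210 s, if anything falls off the work surface, if the arm or the gripper's body presses on something with over 40 N, if the wrist force passes 120 N, or if a joint passes its speed limit or range.

### The arm

A 6-joint arm with a two-finger parallel gripper is mounted at the origin on the work surface. World frame = base frame: x ahead of the robot, y to its left, z up, the work surface at z = 0. Lengths are in m, angles in rad, forces in N, time in s.
With the tool pointing down it reaches from about 0.425 to 0.925 m from the base axis. Payload 12.5 kg.
Tool frame: the origin (TCP) lies between the finger pads; the fingertips stand 25 mm ahead of it and the grasp point (between the pads) lies 6 mm ahead of it; z points along the fingers, x is the direction in which the jaws open and shut, and the axes are right-handed (so a half turn about z gives the same grasp; the last joint's range is limited). The gripper opens to 85 mm and grips with 20 to 120 N. Pads are 22 mm wide; open, the fingers measure 114 mm over their backs; the gripper's body (76 mm by 85 mm) begins 54 mm behind the grasp point. The pads swing forward as they close: fully open they stand 13 mm farther back than shut.
Start: joints at [1.108, 0.491, 1.559, -0, 1.092, -0.106], TCP at [0.218, 0.586, 0.22] pointing down, gripper open.
Joint ranges: [-3.1, 3.1], [-0.84, 2.19], [0.05, 2.79], [-1.13, 4.28], [0.06, 2.93], [-2.69, 2.69]. Speed limits (rad/s): [2.22, 2.22, 2.79, 3.14, 3.14, 3.14].

### API

Orientations are given as a 3x3 rotation matrix whose columns are the frame's x, y, z axes.
In Python, from rig import manip, vision, order gives the robot as it stands.
- The arm moves only by the tool play_rows, never from a script. Its argument "moves" is one flat list of numbers, 7 for each row, row after row: the turn, a rotation vector about the tool's x, y, z in degrees, then the shift along the tool's x, y, z in m, then the opening, from 0 (shut) to 1 (fully open). In form: [ax, ay, az, dx, dy, dz, grip, ax, ay, az, dx, dy, dz, grip, ...]. A call has 1 to 8 rows; each row shifts and turns the commanded pose from where the row before left it, along the tool's axes as they then stand; what a row does not reach is not made up. A row lasts 1/12 s, in which the tool goes at most 41.7 mm and 7.16 degrees, less where a joint would pass 70% of its speed; a pose out of reach is approached as far as the arm can. A call with a gripper value outside its range is refused whole. The fingers move at their own pace and stop on an object; the grip force is fixed at half the most. Time passes only in rows, so rows that do not move let the fingers close. It gives the time, the measured TCP pose, the force and the opening at its end, in the units of the state.
- manip.get_obs(): the state, without advancing time (a new reading comes with each control period).
- vision.get_image(name): name is "scene" or "top"; returns the picture (400x640x3 uint8, red, green, blue); there is no depth.
- vision.camera_info(name): a dict with "K" (3x3 intrinsics, pixels), "extrinsics" (4x4, takes a point from world to camera coordinates). Camera axes: x right, y up, looking along -z (the intrinsics and any distortion apply to the point x, -y, -z); pixel columns grow to the right and rows downward; lengths in m; the calibration is good to about 2 mm. A picture is of the moment at which its call begins. camera_info takes no time and is no camera call.
- order.job_done(): hands the job in, once; it reports no verdict.
The state is a dict: "time_s": time; "joint_pos": joint angles; "qd": joint speeds; "tau": joint torques, N m; "eef_pos": TCP position; "tcp_rot": TCP orientation; "wrist_force": force on the tool from outside, world axes, zero at the start; "wrist_torque": the same for the moment, N m; "opening": finger opening in m.
Only numpy, scipy, OpenCV 4.12 (cv2) and the standard library are available. Lean on these libraries where they do the work, as an engineer would, in place of code of your own. Each camera call takes 0.05 s, during which the arm holds its last target. There are 200 camera calls.

## Working session

There is one attempt and no reset: what is moved stays moved. The work goes in short steps, Python scripts to look and compute and a tool call to move; the robot and the scene stay as the last step left them, time stands still between calls to the robot, and variables do not carry over. Pictures are saved under pics/ and viewed, about 12 in all and at most 16, crops included, and the job is handed in when it is done.

Besides the shell and the picture viewer there is one more tool, called after "Emit:" by a JSON object that holds its "method" and its "body". play_rows: Moves the arm, as the interface text tells. Its arguments: {"type":"object","properties":{"moves":{"type":"array"}},"required":["moves"]}

```bash
ls; mkdir -p pics
python3 - <<'E'
from rig import manip, vision
import cv2,numpy as np
o=manip.get_obs(); print(o)
for n in("scene","top"):
    im=vision.get_image(n); np.save(f"pics/{n}0.npy",im); cv2.imwrite(f"pics/{n}0.png",im[:,:,::-1])
    print(n,vision.camera_info(n))
E
```

```text
pics
{'time_s': 0.0, 'joint_pos': array([ 1.10843046e+00,  4.91595979e-01,  1.55944799e+00,  2.05782410e-05,
        1.09170363e+00, -1.05591324e-01]), 'qd': array([-0.0002308 , -0.00084531,  0.00183287, -0.00013058, -0.00074927,
       -0.00068893]), 'tau': array([ 1.76958434e-03, -6.18448591e+01, -2.61591482e+01, -8.23862911e-05,
        4.09560351e-03,  4.14647695e-05]), 'eef_pos': array([0.21814619, 0.58544066, 0.21920562]), 'tcp_rot': array([[ 3.49262304e-01,  9.37024845e-01, -5.31527851e-04],
       [ 9.37024294e-01, -3.49262680e-01, -1.02553214e-03],
       [-1.14659193e-03, -1.39874793e-04, -9.99999333e-01]]), 'wrist_force': array([-0.28561689, -0.30376034, -0.209253  ]), 'wrist_torque': array([-0.04130533,  0.02210807,  0.03214619]), 'opening': 0.0855629419617928}
scene {'K': array([[391.9404365 ,   0.        , 320.32998325],
       [  0.        , 391.9404365 , 196.01869505],
       [  0.        ,   0.        ,   1.        ]]), 'extrinsics': array([[-0.32822926,  0.94458066, -0.00573874,  0.24148915],
       [-0.54951654, -0.18600118,  0.81451528,  0.22708361],
       [ 0.76830796,  0.27050128,  0.58011372, -1.37705589],
       [ 0.        ,  0.        ,  0.        ,  1.        ]])}
top {'K': array([[365.14602776,   0.        , 319.54664809],
       [  0.        , 365.14602776, 193.77127662],
       [  0.        ,   0.        ,   1.        ]]), 'extrinsics': array([[-0.15200077, -0.98836517, -0.00548146,  0.01521096],
       [ 0.96015526, -0.14897372,  0.23645023, -0.56211254],
       [-0.23451577,  0.03067756,  0.97162814, -0.71595217],
       [ 0.        ,  0.        ,  0.        ,  1.        ]])}
```

View pics/top0.png

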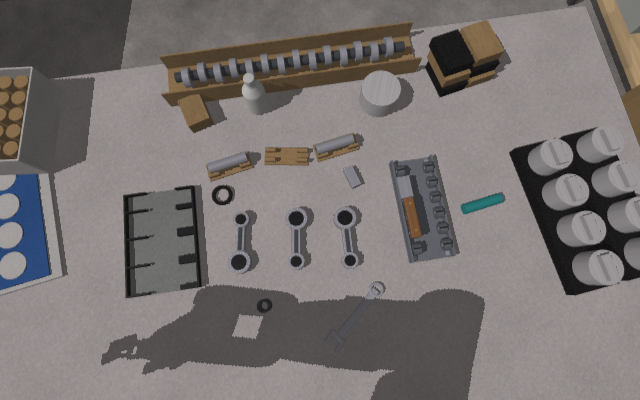

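View pics/scene0.png

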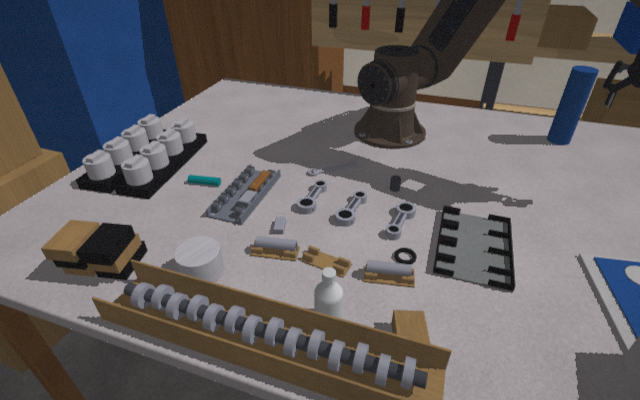

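```bash
cat > h.py <<'E'
import numpy as np, cv2
from rig import manip, vision
def ray(n,u,v):
    c=vision.camera_info(n);K=c["K"];E=c["extrinsics"];R=E[:3,:3];t=E[:3,3]
    d=R.T@(np.array([(u-K[0,2])/K[0,0],-(v-K[1,2])/K[1,1],-1.])); return -R.T@t,d
def cast(n,u,v,z):
    o,d=ray(n,u,v); return (o+d*(z-o[2])/d[2])[:2]
def proj(n,p):
    c=vision.camera_info(n);K=c["K"];E=c["extrinsics"];q=E[:3,:3]@np.array(p,float)+E[:3,3]
    return K[0,0]*q[0]/-q[2]+K[0,2], K[1,1]*-q[1]/-q[2]+K[1,2]
def rectify(n,z,x0,x1,y0,y1,s,im=None):
    "plane-z metric view, s px per m, up=+x, left=+y"
    im=vision.get_image(n) if im is None else im
    P=[(x1,y1),(x1,y0),(x0,y0),(x0,y1)]
    src=np.float32([proj(n,(*p,z)) for p in P]); W,H=(y1-y0)*s,(x1-x0)*s
    M=cv2.getPerspectiveTransform(src,np.float32([(0,0),(W,0),(W,H),(0,H)]))
    return cv2.warpPerspective(im,M,(int(W),int(H)),flags=cv2.INTER_CUBIC)
E
python3 - <<'E'
from h import *
for n in("top",):
    im=np.load("pics/top0.npy")
    print([cast("top",u,v,0).round(3) for u,v in[(122,194),(204,190),(200,292),(470,260),(470,120)]])
    r=rectify("top",0.02,0.40,0.80,-0.32,0.50,960,im)
    cv2.imwrite("pics/r0.png",r[:,:,::-1]); print(r.shape)
E
```

```text
[array([0.645, 0.384]), array([0.625, 0.194]), array([0.395, 0.22 ]), array([ 0.372, -0.382]), array([ 0.701, -0.465])]
(384, 787, 3)
```

View pics/r0.png

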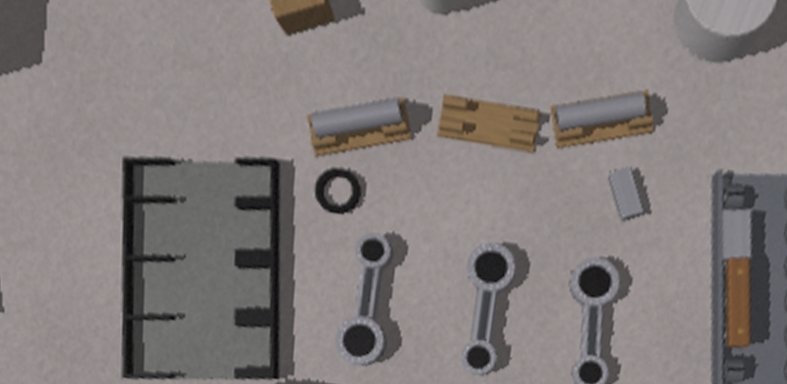

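Run:
```python
from h import *
for n in("top","scene"):
    E=vision.camera_info(n)["extrinsics"]; print(n,"cam at",(-E[:3,:3].T@E[:3,3]).round(3))
im={n:np.load(f"pics/{n}0.npy") for n in("top","scene")}
for p in[(228,163),(233,160),(335,147),(300,130),(243,240),(240,200),(160,240)]: print(p,im["top"][p[1],p[0]])
for p in[(275,248),(390,270),(300,230),(480,245)]: print(p,im["scene"][p[1],p[0]])
def dark(n,thr,box):
    x0,y0,x1,y1=box; g=im[n].max(2)[y0:y1,x0:x1]
    k,l,s,c=cv2.connectedComponentsWithStats((g<thr).astype(np.uint8))
    return [(s[i,4],c[i].round(1)+[x0,y0]) for i in range(1,k) if s[i,4]>15]
for a,c in dark("top",45,(225,200,365,275)): print("top",a,c,cast("top",*c,.02).round(4))
for a,c in dark("scene",45,(290,175,425,240)): print("sc",a,c,cast("scene",*c,.02).round(4))
# canvas
A=cv2.resize(im["top"][125:270,115:245],None,fx=6,fy=6,interpolation=cv2.INTER_CUBIC)
cv2.imwrite("pics/ctray.png",cv2.resize(im["top"][180:305,115:215],None,fx=4.8,fy=4.8,interpolation=cv2.INTER_CUBIC)[:,:,::-1])
a=cv2.resize(im["top"][150:270,380:465],None,fx=4,fy=4,interpolation=cv2.INTER_CUBIC)
b=cv2.resize(im["scene"][160:225,205:285],None,fx=5,fy=5,interpolation=cv2.INTER_CUBIC)
C=np.zeros((480,740,3),np.uint8); C[:480,:340]=a; C[:325,340:740]=b
cv2.imwrite("pics/cbed.png",C[:,:,::-1])
```

```text
top cam at [ 0.374 -0.047  0.829]
scene cam at [1.262 0.187 0.615]
(228, 163) [122 120 127]
(233, 160) [137 135 141]
(335, 147) [100 101 105]
(300, 130) [150 143 142]
(243, 240) [137 134 142]
(240, 200) [151 144 143]
(160, 240) [109 110 108]
(275, 248) [75 72 75]
(390, 270) [104 104 111]
(300, 230) [155 150 152]
(480, 245) [112 114 115]
top 150 [344.5 217.4] [ 0.5068 -0.1193]
top 150 [295.8 218.1] [ 0.5219 -0.0111]
top 72 [240.3 218.8] [0.5394 0.1123]
top 159 [238.4 261.7] [0.4456 0.126 ]
top 76 [295.6 261. ] [0.4281 0.0023]
top 77 [349.7 260.1] [ 0.412  -0.1146]
sc 57 [394.2 181.8] [0.3447 0.0796]
sc 17 [320. 183.] [ 0.4157 -0.112 ]
sc 19 [359.6 193.9] [0.4314 0.0039]
sc 52 [306.  201.8] [ 0.5096 -0.1174]
sc 57 [405.5 206.7] [0.4487 0.1273]
sc 62 [344.7 213.7] [ 0.5253 -0.0095]
sc 30 [393.3 228.5] [0.5427 0.1139]
```

View pics/ctray.png

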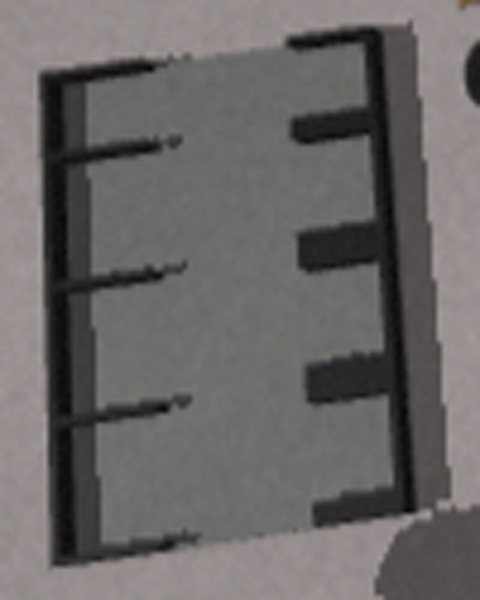

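View pics/cbed.png

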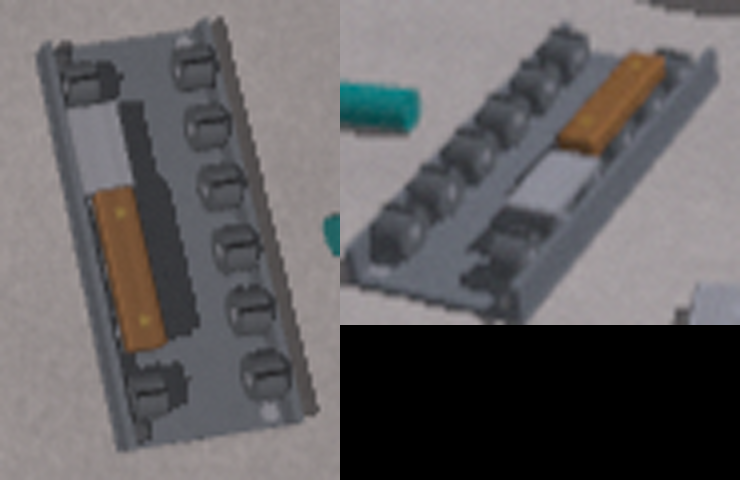

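Run:
```python
from h import *
im={n:np.load(f"pics/{n}0.npy").astype(int) for n in("top","scene")}
f=lambda x,s,o:(x+.5)/s-.5+o
print("tray")
for (x,y),z in {(40,73):.019,(52,566):.019,(382,27):0,(415,512):0}.items(): print(cast("top",f(x,4.8,115),f(y,4.8,180),z).round(4))
print("bed")
R=[(193,68),(207,127),(222,187),(236,247),(251,310),(266,375)];L=[(82,80),(150,393)]
for x,y in R+L: print(cast("top",f(x,4,380),f(y,4,150),.02).round(4))
print("bed scene")
for x,y in [(567,50),(538,85),(503,118),(470,155),(435,190),(398,230),(515,250),(675,72)]: print(cast("scene",f(x-340,5,205),f(y,5,160),.02).round(4))
def blob(n,m,box,thr):
    x0,y0,x1,y1=box; s=np.zeros(m.shape,np.uint8); s[y0:y1,x0:x1]=m[y0:y1,x0:x1]
    k,l,st,c=cv2.connectedComponentsWithStats(s)
    return [(st[i,4],c[i],cv2.minAreaRect(np.argwhere(l==i)[:,::-1].astype(np.float32))) for i in range(1,k) if st[i,4]>thr]
hs={n:cv2.cvtColor(im[n].astype(np.uint8),cv2.COLOR_RGB2HSV) for n in im}
print("scraper handle")
for n,b in(("top",(390,160,440,260)),("scene",(205,160,285,225))):
    m=(im[n][:,:,0]-im[n][:,:,2]>45)
    for a,c,r in blob(n,m,b,60): print(n,a,c.round(1),r,cast(n,*c,.043),[cast(n,*q,.045).round(3) for q in cv2.boxPoints(r)])
print("pins")
for n,bs in(("top",[(205,148,255,182),(312,130,362,162)]),("scene",[(248,230,302,262),(360,255,420,288)])):
    d=im[n][:,:,2]-im[n][:,:,0]
    m=(d>=2)
    for b in bs:
      for a,c,r in blob(n,m,b,60): print(n,a,c.round(1),[np.round(q,1) for q in r],cast(n,*c,.026).round(4), [cast(n,*q,.026).round(3) for q in cv2.boxPoints(r)])
a=cv2.resize(np.uint8(im["top"][125:185,200:365]),None,fx=4.8,fy=4.8,interpolation=cv2.INTER_CUBIC)
b=cv2.resize(np.uint8(im["scene"][225:290,245:420]),None,fx=4.5,fy=4.5,interpolation=cv2.INTER_CUBIC)
C=np.zeros((590,792,3),np.uint8);C[:a.shape[0],:a.shape[1]]=a;C[290:290+b.shape[0],:b.shape[1]]=b
cv2.imwrite("pics/cpin.png",C[:,:,::-1])
```

```text
tray
[0.6361 0.3725]
[0.4073 0.373 ]
[0.6398 0.2155]
[0.4068 0.217 ]
bed
[ 0.5948 -0.3302]
[ 0.5589 -0.3303]
[ 0.523  -0.3308]
[ 0.488  -0.3307]
[ 0.4519 -0.3308]
[ 0.4154 -0.3306]
[ 0.5975 -0.2652]
[ 0.4155 -0.2655]
bed scene
[ 0.4144 -0.3273]
[ 0.4533 -0.3253]
[ 0.4896 -0.3274]
[ 0.527  -0.3266]
[ 0.5613 -0.3277]
[ 0.598  -0.3275]
[ 0.5937 -0.263 ]
[ 0.4161 -0.2578]
scraper handle
top 403 [411.8 217. ] ((411.8176574707031, 216.92941284179688), (40.34907150268555, 10.087267875671387), 77.47119140625) [ 0.48141095 -0.26222429] [array([ 0.525, -0.25 ]), array([ 0.527, -0.273]), array([ 0.439, -0.273]), array([ 0.437, -0.251])]
scene 183 [259.3 180. ] ((259.4344177246094, 179.7786865234375), (8.066323280334473, 24.455045700073242), 39.80556869506836) [ 0.48665913 -0.25901531] [array([ 0.527, -0.27 ]), array([ 0.429, -0.273]), array([ 0.448, -0.245]), array([ 0.543, -0.244])]
pins
top 375 [227.2 162.1] [array([227.2, 161.9]), array([ 9.5, 39.5]), np.float64(71.6)] [0.6753 0.1277] [array([0.679, 0.174]), array([0.696, 0.086]), array([0.673, 0.081]), array([0.656, 0.169])]
top 340 [334.4 143.7] [array([334.5, 143.5]), array([ 9.2, 38.7]), np.float64(72.6)] [ 0.6817 -0.1248] [array([ 0.686, -0.079]), array([ 0.701, -0.169]), array([ 0.678, -0.171]), array([ 0.664, -0.082])]
scene 424 [275.8 242.6] [array([276.1, 242.6]), array([41.3, 10.6]), np.float64(6.6)] [ 0.6818 -0.1233] [array([ 0.706, -0.163]), array([ 0.673, -0.176]), array([ 0.658, -0.082]), array([ 0.69 , -0.071])]
scene 506 [388.9 267.1] [array([388.8, 267.1]), array([44.3, 12.5]), np.float64(3.5)] [0.675  0.1288] [array([0.703, 0.088]), array([0.668, 0.081]), array([0.646, 0.17 ]), array([0.682, 0.174])]
```

View pics/cpin.png

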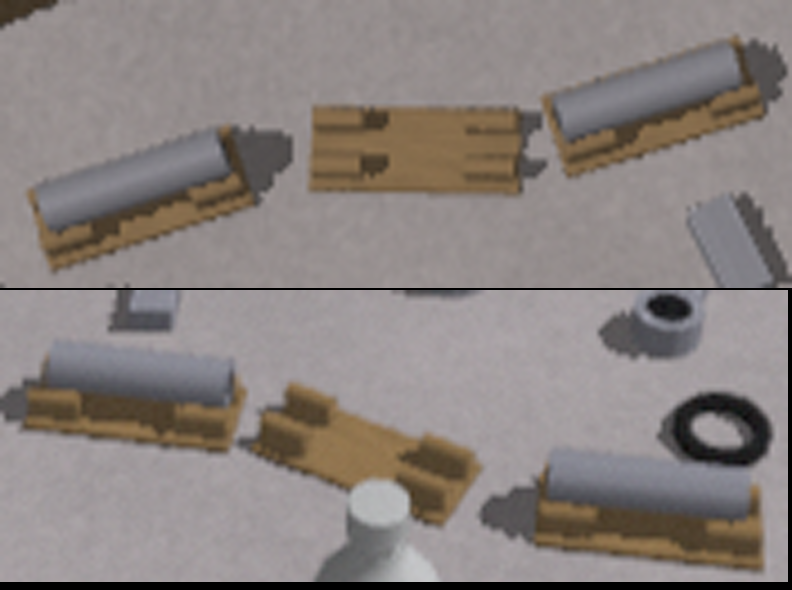

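```bash
cat >> h.py <<'E'
def plan(legs,cur=None):
    "legs: (x,y,z,yaw_deg,rows); prints the constant row per leg (shift before turn)"
    if cur is None:
        o=manip.get_obs(); p=o["eef_pos"]; yaw=np.arctan2(*o["tcp_rot"][[1,0],0])
        print("t",round(o["time_s"],2),"tcp",p.round(4),"yaw",np.degrees(yaw).round(2),"F",o["wrist_force"].round(1),"open",round(o["opening"],4),"q6",o["joint_pos"][5].round(2),"tilt",np.degrees(o["tcp_rot"][:2,2]).round(2))
    else: p=np.array(cur[:3]);yaw=np.radians(cur[3])
    for x,y,z,yd,N in legs:
        dyaw=(np.radians(yd)-yaw+np.pi)%(2*np.pi)-np.pi
        S=sum(np.array([[np.cos(a),np.sin(a),0],[np.sin(a),-np.cos(a),0],[0,0,-1]]) for a in yaw+dyaw*np.arange(N)/N)
        d=np.linalg.solve(S,np.array([x,y,z])-p)
        print(N,"rows: az %.2f  d %.4f %.4f %.4f | dist/row %.4f"%(-np.degrees(dyaw)/N,*d,np.linalg.norm(d)))
        p=np.array([x,y,z]);yaw=np.radians(yd)
E
python3 - <<'E'
from h import *
plan([(.42,.35,.20,69.5,8),(.5,.05,.18,69.5,8),(.504,-.262,.13,90,8),(.504,-.262,.061,90,4)])
for p in[(.6375,.3735,.019),(.6375,.2155,.019),(.4075,.2155,.019),(.4075,.3735,.019)]: print(np.round(proj("scene",p),1),np.round(proj("top",p),1))
E
```

```text
t 0.1 tcp [0.2182 0.5855 0.2193] yaw 69.56 F [-0.1  0.4  0.3] open 0.0855 q6 -0.11 tilt [-0.02 -0.05]
8 rows: az 0.01  d -0.0188 0.0339 0.0024 | dist/row 0.0388
8 rows: az -0.00  d -0.0316 0.0225 0.0025 | dist/row 0.0389
8 rows: az -2.56  d -0.0383 0.0083 0.0062 | dist/row 0.0397
4 rows: az -0.00  d 0.0000 0.0000 0.0173 | dist/row 0.0173
[515.  285.6] [122.5 194.3]
[433.3 266.9] [191.5 184. ]
[443.  204.5] [198.9 285.9]
[509.9 217. ] [125.2 297.5]
```

Emit:
{"method": "play_rows", "body": {"moves": [0,0,0,-0.0188,0.0339,0.0024,0.6,0,0,0,-0.0188,0.0339,0.0024,0.47,0,0,0,-0.0188,0.0339,0.0024,0.47,0,0,0,-0.0188,0.0339,0.0024,0.47,0,0,0,-0.0188,0.0339,0.0024,0.47,0,0,0,-0.0188,0.0339,0.0024,0.47,0,0,0,-0.0188,0.0339,0.0024,0.47,0,0,0,-0.0188,0.0339,0.0024,0.47]}}

```text
time_s: 0.77
eef_pos: [0.4207, 0.3484, 0.2004]
tcp_rot: [[0.349, 0.937, -0.0], [0.937, -0.349, -0.0], [-0.0, -0.0, -1.0]]
wrist_force: [-0.0, 0.5, 0.3]
opening: 0.0398
```

Emit:
{"method": "play_rows", "body": {"moves": [0,0,0,-0.0316,0.0225,0.0025,0.47,0,0,0,-0.0316,0.0225,0.0025,0.47,0,0,0,-0.0316,0.0225,0.0025,0.47,0,0,0,-0.0316,0.0225,0.0025,0.47,0,0,0,-0.0316,0.0225,0.0025,0.47,0,0,0,-0.0316,0.0225,0.0025,0.47,0,0,0,-0.0316,0.0225,0.0025,0.47,0,0,0,-0.0316,0.0225,0.0025,0.47]}}

```text
time_s: 1.43
eef_pos: [0.5003, 0.0483, 0.1804]
tcp_rot: [[0.349, 0.937, -0.0], [0.937, -0.349, 0.0], [0.0, -0.0, -1.0]]
wrist_force: [1.1, 0.4, 0.3]
opening: 0.04
```

Emit:
{"method": "play_rows", "body": {"moves": [0,0,-2.56,-0.0383,0.0083,0.0062,0.47,0,0,-2.56,-0.0383,0.0083,0.0062,0.47,0,0,-2.56,-0.0383,0.0083,0.0062,0.47,0,0,-2.56,-0.0383,0.0083,0.0062,0.47,0,0,-2.56,-0.0383,0.0083,0.0062,0.47,0,0,-2.56,-0.0383,0.0083,0.0062,0.47,0,0,-2.56,-0.0383,0.0083,0.0062,0.47,0,0,-2.56,-0.0383,0.0083,0.0062,0.47]}}

```text
time_s: 2.1
eef_pos: [0.5038, -0.2636, 0.1305]
tcp_rot: [[-0.002, 1.0, -0.0], [1.0, 0.002, 0.0], [0.0, -0.0, -1.0]]
wrist_force: [0.9, 0.2, -0.2]
opening: 0.0399
```

Emit:
{"method": "play_rows", "body": {"moves": [0,0,0,0.0004,0,0.0174,0.47,0,0,0,0.0004,0,0.0174,0.47,0,0,0,0.0004,0,0.0174,0.47,0,0,0,0.0004,0,0.0174,0.47,0,0,0,0,0,0,0.47,0,0,0,0,0,0,0,0,0,0,0,0,0,0,0,0,0,0,0,0,0]}}

```text
time_s: 2.77
eef_pos: [0.5048, -0.2602, 0.0624]
tcp_rot: [[-0.001, 1.0, 0.001], [1.0, 0.001, -0.001], [-0.001, 0.001, -1.0]]
wrist_force: [1.1, -0.0, 0.6]
opening: 0.0042
```

Emit:
{"method": "play_rows", "body": {"moves": [0,0,0,0,0,0,0,0,0,0,0,0,0,0,0,0,0,0,0,0,0,0,0,0,0,0,-0.005,0,0,0,0,0,0,-0.02,0,0,0,0,0,0,-0.03,0,0,0,0,0,0,-0.04,0]}}

```text
time_s: 3.35
eef_pos: [0.5033, -0.2594, 0.156]
tcp_rot: [[-0.001, 1.0, -0.003], [1.0, 0.001, 0.002], [0.002, -0.003, -1.0]]
wrist_force: [0.2, -0.6, 0.8]
opening: 0.0003
```

Run:
```python
from h import *
im=vision.get_image("top"); s=vision.get_image("scene")
C=np.zeros((580,800,3),np.uint8)
C[:280,:400]=cv2.resize(im[150:290,350:550],(400,280),interpolation=cv2.INTER_CUBIC)
C[:280,400:800]=cv2.resize(s[90:230,180:380],(400,280),interpolation=cv2.INTER_CUBIC)
C[290:580,:]=0
C[290:570,:400]=cv2.resize(s[200:293,415:548],(400,280),interpolation=cv2.INTER_CUBIC)
cv2.imwrite("pics/p1.png",C[:,:,::-1])
plan([(.55,.0,.16,45,8),(.6155,.2945,.12,0,8),(.6155,.2945,.033,0,6)])
```

```text
t 3.45 tcp [ 0.5062 -0.2612  0.1621] yaw 90.05 F [ 1.1 -0.9 -0.6] open -0.0003 q6 -2.16 tilt [ 0.43 -0.28]
8 rows: az 5.63  d 0.0334 -0.0060 0.0003 | dist/row 0.0340
8 rows: az 5.62  d 0.0237 -0.0305 0.0050 | dist/row 0.0390
6 rows: az -0.00  d 0.0000 -0.0000 0.0145 | dist/row 0.0145
```

View pics/p1.png

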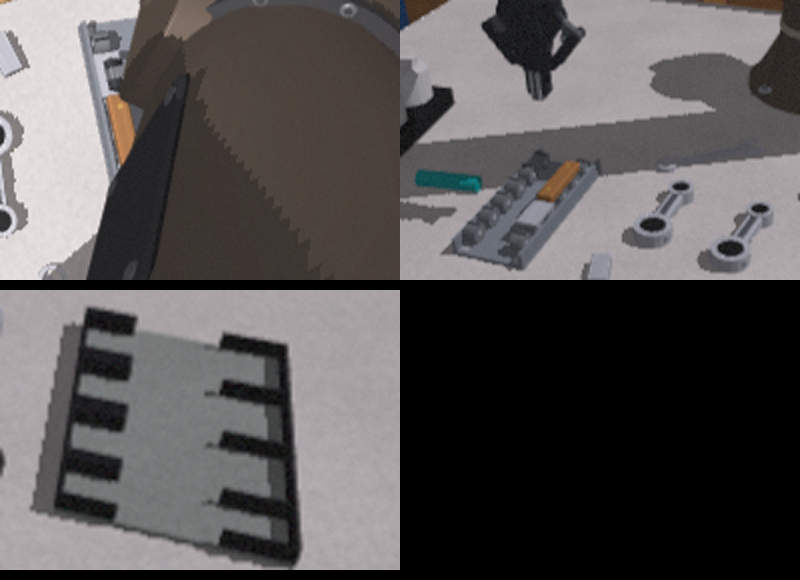

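Run:
```python
from h import *
for z in(.162,.137,.130,.145): print(z,np.round(proj("scene",(.505,-.261,z)),1))
im=vision.get_image("scene"); cv2.imwrite("pics/g1.png",cv2.resize(im[95:215,200:300],None,fx=5,fy=5,interpolation=cv2.INTER_CUBIC)[:,:,::-1])
plan([(.504,-.262,.054,90,4)])
```

```text
0.162 [250.6 143.2]
0.137 [251.7 152.1]
0.13 [252.  154.6]
0.145 [251.4 149.3]
t 3.5 tcp [ 0.5053 -0.2606  0.1594] yaw 90.04 F [-1.  -0.5 -0.2] open 0.0001 q6 -2.16 tilt [ 0.27 -0.18]
4 rows: az 0.01  d -0.0004 -0.0003 0.0264 | dist/row 0.0264
```

View pics/g1.png

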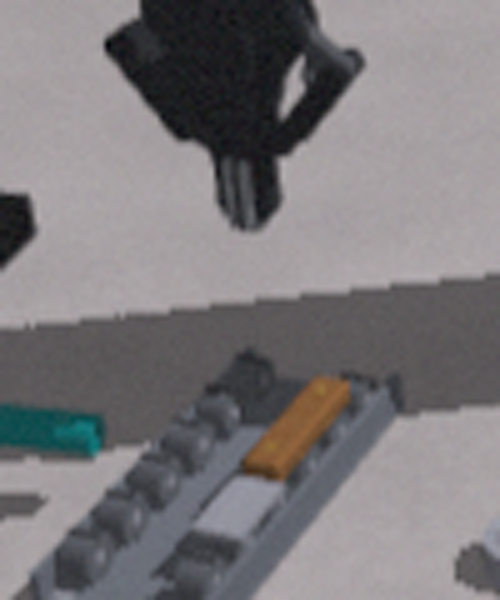

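Run:
```python
from h import *
plan([(.47,-.185,.14,90,2),(.47,-.185,.05,90,5)])
o=manip.get_obs(); print(o["joint_pos"].round(3))
```

```text
t 3.5 tcp [ 0.5053 -0.2606  0.1594] yaw 90.04 F [-1.  -0.5 -0.2] open 0.0001 q6 -2.16 tilt [ 0.27 -0.18]
2 rows: az 0.02  d 0.0378 -0.0176 0.0097 | dist/row 0.0428
5 rows: az -0.00  d 0.0000 0.0000 0.0180 | dist/row 0.0180
[-0.592  0.479  1.771  0.     0.887 -2.164]
```

Emit:
{"method": "play_rows", "body": {"moves": [0,0,0,0.0252,-0.0117,0.007,0,0,0,0,0.0252,-0.0117,0.007,0,0,0,0,0.0252,-0.0117,0.007,0,0,0,0,0,0,0.03,0,0,0,0,0,0,0.03,0,0,0,0,0,0,0.028,0,0,0,0,0,0,0,0,0,0,0,0,0,0,0]}}

```text
time_s: 4.17
eef_pos: [0.4683, -0.184, 0.0464]
tcp_rot: [[-0.001, 1.0, -0.003], [1.0, 0.001, 0.002], [0.002, -0.003, -1.0]]
wrist_force: [-0.1, 0.1, -0.2]
opening: 0.0001
```

Run:
```python
from h import *
im=vision.get_image("scene"); cv2.imwrite("pics/g2.png",cv2.resize(im[95:215,220:340],None,fx=5,fy=5,interpolation=cv2.INTER_CUBIC)[:,:,::-1])
plan([])
for z in(.03,.05,.06): print(z,np.round(proj("scene",(.47,-.185,z)),1))
```

```text
t 4.22 tcp [ 0.4691 -0.1844  0.0476] yaw 90.03 F [ 0.5  0.2 -0.8] open -0.0001 q6 -2.08 tilt [-0.06  0.04]
0.03 [287.6 185.7]
0.05 [287.1 179.4]
0.06 [286.9 176.2]
```

View pics/g2.png

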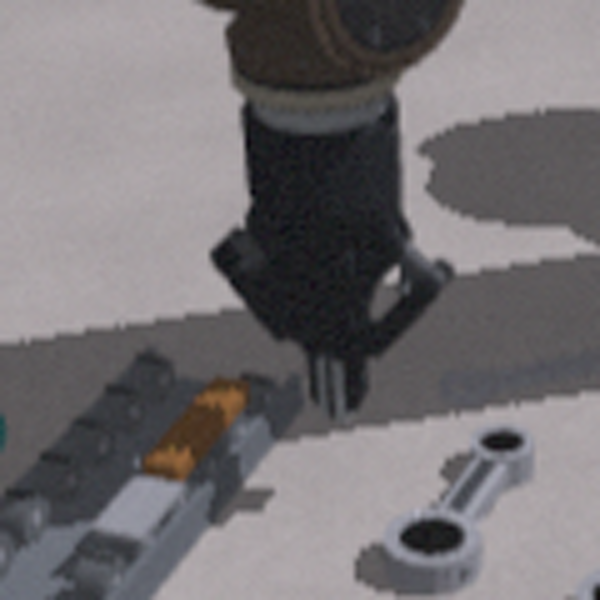

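Emit:
{"method": "play_rows", "body": {"moves": [0,0,0,0,0,0.004,0,0,0,0,0,0,0.004,0,0,0,0,0,0,0.004,0,0,0,0,0,0,0.004,0,0,0,0,0,0,0.003,0,0,0,0,0,0,0.003,0,0,0,0,0,0,0.002,0,0,0,0,0,0,0,0]}}

```text
time_s: 4.88
eef_pos: [0.469, -0.1843, 0.0229]
tcp_rot: [[-0.001, 1.0, -0.001], [1.0, 0.001, 0.0], [0.0, -0.001, -1.0]]
wrist_force: [0.6, 0.1, -0.4]
opening: -0.0
```

No contact at TCP 0.023, so the fingertips stand higher than stated; I'll feel further down gently.

Emit:
{"method": "play_rows", "body": {"moves": [0,0,0,0,0,0.002,0,0,0,0,0,0,0.002,0,0,0,0,0,0,0.002,0,0,0,0,0,0,0.002,0,0,0,0,0,0,0.002,0,0,0,0,0,0,0.002,0,0,0,0,0,0,0.001,0,0,0,0,0,0,0.0,0]}}

```text
time_s: 5.55
eef_pos: [0.4691, -0.1843, 0.0101]
tcp_rot: [[-0.001, 1.0, -0.0], [1.0, 0.001, 0.0], [0.0, -0.0, -1.0]]
wrist_force: [0.3, -0.4, -0.1]
opening: 0.0
```

Run:
```python
from h import *
im=vision.get_image("scene"); cv2.imwrite("pics/g3.png",cv2.resize(im[95:215,220:340],None,fx=4,fy=4,interpolation=cv2.INTER_CUBIC)[:,:,::-1])
plan([])
for z in(-.01,0,.02): print(z,np.round(proj("scene",(.469,-.184,z)),1))
# darkest gripper column bottom
g=im[:,:,:].max(2); print([(c,[int(v) for v in g[180:204,c]]) for c in (286,288)])
```

```text
t 5.6 tcp [ 0.4691 -0.1844  0.0102] yaw 90.04 F [ 0.7  0.4 -0. ] open 0.0001 q6 -2.08 tilt [-0.01  0.01]
-0.01 [288.8 197.7]
0 [288.6 194.7]
0.02 [288.2 188.6]
[(286, [48, 47, 47, 40, 48, 52, 48, 55, 56, 68, 131, 171, 170, 170, 169, 166, 171, 170, 170, 174, 173, 176, 171, 169]), (288, [79, 81, 84, 84, 84, 84, 82, 89, 91, 96, 133, 167, 172, 171, 172, 168, 173, 174, 173, 175, 173, 173, 175, 175])]
```

Emit:
{"method": "play_rows", "body": {"moves": [0,0,0,0,0,0.002,0,0,0,0,0,0,0.002,0,0,0,0,0,0,0.002,0,0,0,0,0,0,0.002,0,0,0,0,0,0,0.001,0,0,0,0,0,0,0.001,0,0,0,0,0,0,0.0,0,0,0,0,0,0,0.0,0]}}

```text
time_s: 6.27
eef_pos: [0.4691, -0.1844, 0.0003]
tcp_rot: [[-0.001, 1.0, -0.0], [1.0, 0.001, 0.0], [0.0, -0.0, -1.0]]
wrist_force: [-0.3, 1.7, 0.7]
opening: -0.0003
```

Emit:
{"method": "play_rows", "body": {"moves": [0,0,0,0,0,0.001,0,0,0,0,0,0,0.001,0,0,0,0,0,0,0.001,0,0,0,0,0,0,0.001,0,0,0,0,0,0,0.001,0,0,0,0,0,0,0.001,0,0,0,0,0,0,0.0,0,0,0,0,0,0,0.0,0]}}

```text
time_s: 6.93
eef_pos: [0.4691, -0.1844, -0.0057]
tcp_rot: [[-0.001, 1.0, -0.0], [1.0, 0.001, 0.0], [0.0, -0.0, -1.0]]
wrist_force: [-0.2, 0.1, -0.6]
opening: 0.0004
```

Emit:
{"method": "play_rows", "body": {"moves": [0,0,0,0,0,0.001,0,0,0,0,0,0,0.001,0,0,0,0,0,0,0.001,0,0,0,0,0,0,0.001,0,0,0,0,0,0,0.0,0,0,0,0,0,0,0.0,0]}}

```text
time_s: 7.43
eef_pos: [0.4691, -0.1844, -0.0097]
tcp_rot: [[-0.001, 1.0, -0.0], [1.0, 0.001, 0.0], [0.0, -0.0, -1.0]]
wrist_force: [0.6, -0.5, -0.5]
opening: 0.0001
```

Run:
```python
from h import *
im=vision.get_image("scene"); cv2.imwrite("pics/g4.png",cv2.resize(im[125:215,240:340],None,fx=6,fy=6,interpolation=cv2.INTER_CUBIC)[:,:,::-1])
g=im[:,:,:].max(2); print([(c,[int(v) for v in g[180:204,c]]) for c in (286,288)])
print([ (x,np.round(proj("scene",(x,-.184,0)),1)) for x in(.458,.469,.48)])
plan([])
```

```text
[(286, [29, 31, 26, 30, 48, 54, 50, 53, 63, 56, 61, 59, 63, 69, 70, 74, 81, 137, 171, 173, 176, 175, 177, 172]), (288, [30, 32, 32, 32, 29, 63, 83, 85, 84, 87, 86, 89, 92, 91, 93, 94, 92, 140, 172, 177, 176, 176, 177, 173])]
[(0.458, array([290.2, 192.5])), (0.469, array([288.6, 194.7])), (0.48, array([287. , 196.9]))]
t 7.48 tcp [ 0.4691 -0.1844 -0.0096] yaw 90.04 F [ 0.6  0.1 -0.7] open 0.0003 q6 -2.08 tilt [-0.    0.01]
```

View pics/g4.png

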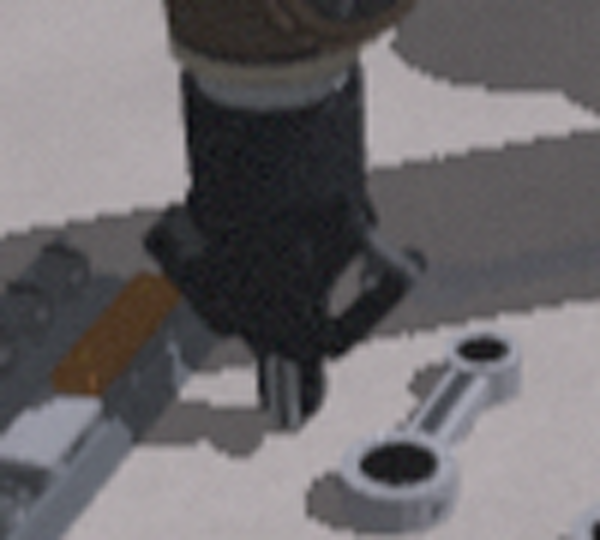

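Emit:
{"method": "play_rows", "body": {"moves": [0,0,0,0,0,0.001,0,0,0,0,0,0,0,0,0,0,0,0,0,0.001,0,0,0,0,0,0,0,0]}}

```text
time_s: 7.82
eef_pos: [0.4692, -0.1844, -0.0114]
tcp_rot: [[-0.001, 1.0, 0.0], [1.0, 0.001, -0.0], [-0.0, 0.0, -1.0]]
wrist_force: [-0.5, -0.4, 3.7]
opening: 0.0001
```

Run:
```python
from h import *
plan([(.469,-.184,.08,90,4),(.504,-.262,.06,90,3),(.504,-.262,.025,90,3)])
print("after grasp"); plan([(.504,-.262,.10,90,3),(.54,.0,.12,45,8),(.6155,.2945,.06,0,8),(.6155,.2945,-.002,0,5)],(.504,-.262,.025,90))
```

```text
t 7.82 tcp [ 0.4692 -0.1844 -0.0114] yaw 90.04 F [-0.5 -0.4  3.7] open 0.0001 q6 -2.08 tilt [ 0.02 -0.  ]
4 rows: az 0.01  d 0.0001 -0.0001 -0.0229 | dist/row 0.0229
3 rows: az -0.00  d -0.0260 0.0117 0.0067 | dist/row 0.0293
3 rows: az -0.00  d 0.0000 0.0000 0.0117 | dist/row 0.0117
after grasp
3 rows: az -0.00  d 0.0000 0.0000 -0.0250 | dist/row 0.0250
8 rows: az 5.62  d 0.0332 -0.0070 -0.0025 | dist/row 0.0340
8 rows: az 5.62  d 0.0249 -0.0300 0.0075 | dist/row 0.0397
5 rows: az -0.00  d 0.0000 -0.0000 0.0124 | dist/row 0.0124
```

Emit:
{"method": "play_rows", "body": {"moves": [0,0,0,0,0,-0.0229,0,0,0,0,0,0,-0.0229,0,0,0,0,0,0,-0.0229,0.47,0,0,0,0,0,-0.0229,0.47,0,0,0,-0.026,0.0117,0.0067,0.47,0,0,0,-0.026,0.0117,0.0067,0.47,0,0,0,-0.026,0.0117,0.0067,0.47,0,0,0,0,0,0,0.47]}}

```text
time_s: 8.48
eef_pos: [0.506, -0.2662, 0.0591]
tcp_rot: [[0.001, 1.0, 0.002], [1.0, -0.001, -0.001], [-0.001, 0.002, -1.0]]
wrist_force: [-1.6, -0.3, 0.3]
opening: 0.0404
```

Emit:
{"method": "play_rows", "body": {"moves": [0,0,0,0,0,0.0117,0.47,0,0,0,0,0,0.0117,0.47,0,0,0,0,0,0.0117,0.47,0,0,0,0,0,0,0.47,0,0,0,0,0,0,0,0,0,0,0,0,0,0,0,0,0,0,0,0,0,0,0,0,0,0,0,0]}}

```text
time_s: 9.15
eef_pos: [0.5045, -0.2623, 0.0252]
tcp_rot: [[-0.001, 1.0, 0.001], [1.0, 0.001, -0.0], [-0.0, 0.001, -1.0]]
wrist_force: [-0.5, 0.9, -0.4]
opening: 0.0204
```

Emit:
{"method": "play_rows", "body": {"moves": [0,0,0,0,0,-0.01,0,0,0,0,0,0,-0.02,0,0,0,0,0,0,-0.025,0,0,0,0,0,0,-0.02,0,0,0,0,0,0,0,0]}}

```text
time_s: 9.57
eef_pos: [0.5057, -0.2633, 0.1043]
tcp_rot: [[-0.001, 1.0, 0.005], [1.0, 0.001, -0.003], [-0.003, 0.005, -1.0]]
wrist_force: [-0.0, 0.2, -0.8]
opening: 0.0202
```

Emit:
{"method": "play_rows", "body": {"moves": [0,0,5.625,0.0332,-0.007,-0.0025,0,0,0,5.625,0.0332,-0.007,-0.0025,0,0,0,5.625,0.0332,-0.007,-0.0025,0,0,0,5.625,0.0332,-0.007,-0.0025,0,0,0,5.625,0.0332,-0.007,-0.0025,0,0,0,5.625,0.0332,-0.007,-0.0025,0,0,0,5.625,0.0332,-0.007,-0.0025,0,0,0,5.625,0.0332,-0.007,-0.0025,0]}}

```text
time_s: 10.23
eef_pos: [0.5396, 0.0017, 0.1202]
tcp_rot: [[0.71, 0.704, -0.0], [0.704, -0.71, 0.0], [-0.0, -0.0, -1.0]]
wrist_force: [1.3, -0.6, -1.5]
opening: 0.0203
```

Emit:
{"method": "play_rows", "body": {"moves": [0,0,5.625,0.0249,-0.03,0.0055,0,0,0,5.625,0.0249,-0.03,0.0055,0,0,0,5.625,0.0249,-0.03,0.0055,0,0,0,5.625,0.0249,-0.03,0.0055,0,0,0,5.625,0.0249,-0.03,0.0055,0,0,0,5.625,0.0249,-0.03,0.0055,0,0,0,5.625,0.0249,-0.03,0.0055,0,0,0,5.625,0.0249,-0.03,0.0055,0]}}

```text
time_s: 10.9
eef_pos: [0.615, 0.2967, 0.0757]
tcp_rot: [[1.0, -0.003, -0.0], [-0.003, -1.0, -0.0], [-0.0, 0.0, -1.0]]
wrist_force: [-0.0, -0.2, -0.8]
opening: 0.0204
```

Emit:
{"method": "play_rows", "body": {"moves": [0,0,0,0,0,0,0,0,0,0,0,0,0,0,0,0,0,0,0,0,0]}}

```text
time_s: 11.15
eef_pos: [0.6146, 0.2942, 0.0754]
tcp_rot: [[1.0, 0.002, -0.001], [0.002, -1.0, -0.0], [-0.001, 0.0, -1.0]]
wrist_force: [-0.3, -0.4, -0.1]
opening: 0.0202
```

Run:
```python
from h import *
plan([(.6155,.2945,.03,0,3),(.6155,.2945,-.002,0,5)])
s=vision.get_image("scene"); cv2.imwrite("pics/s1.png",cv2.resize(s[160:310,400:560],None,fx=4,fy=4,interpolation=cv2.INTER_CUBIC)[:,:,::-1])
```

```text
t 11.15 tcp [0.6146 0.2942 0.0754] yaw 0.11 F [-0.3 -0.4 -0.1] open 0.0202 q6 0.35 tilt [-0.06 -0.02]
3 rows: az 0.04  d 0.0003 -0.0001 0.0151 | dist/row 0.0152
5 rows: az -0.00  d 0.0000 -0.0000 0.0064 | dist/row 0.0064
```

View pics/s1.png

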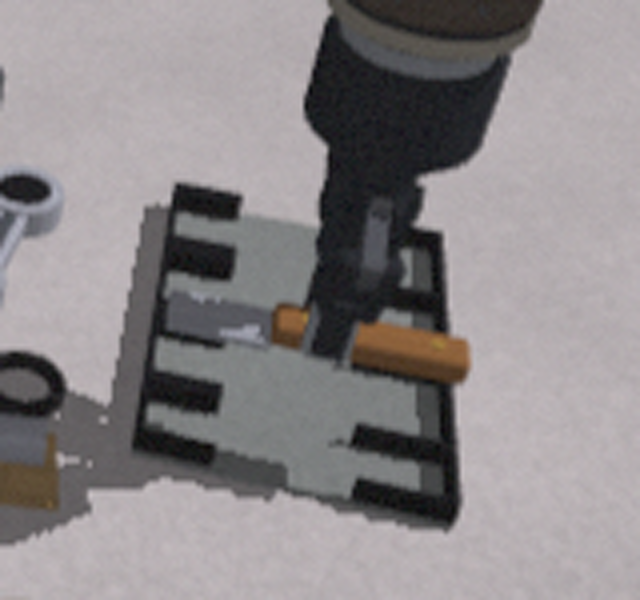

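Emit:
{"method": "play_rows", "body": {"moves": [0,0,0,0.0009,-0.0033,0,0,0,0,0,0,0,0.02,0,0,0,0,0,0,0.02,0,0,0,0,0,0,0.01,0,0,0,0,0,0,0.008,0,0,0,0,0,0,0.007,0,0,0,0,0,0,0.006,0,0,0,0,0,0,0,0]}}

```text
time_s: 11.87
eef_pos: [0.6159, 0.2975, 0.0041]
tcp_rot: [[1.0, 0.001, -0.001], [0.001, -1.0, -0.0], [-0.001, 0.0, -1.0]]
wrist_force: [-1.1, -0.4, -0.5]
opening: 0.0201
```

Emit:
{"method": "play_rows", "body": {"moves": [0,0,0,0,0,0.002,0,0,0,0,0,0,0.002,0,0,0,0,0,0,0.001,0,0,0,0,0,0,0,0]}}

```text
time_s: 12.2
eef_pos: [0.6162, 0.2978, -0.0001]
tcp_rot: [[1.0, 0.001, 0.0], [0.001, -1.0, 0.0], [0.0, -0.0, -1.0]]
wrist_force: [-0.8, -0.2, -0.0]
opening: 0.0204
```

Emit:
{"method": "play_rows", "body": {"moves": [0,0,0,0,0,0.001,0,0,0,0,0,0,0.001,0,0,0,0,0,0,0,0,0,0,0,0,0,0,0.36,0,0,0,0,0,0,0.42,0,0,0,0,0,0,0.42,0,0,0,0,0,-0.01,0.42,0,0,0,0,0,-0.03,0.42]}}

```text
time_s: 12.87
eef_pos: [0.6143, 0.297, 0.035]
tcp_rot: [[1.0, 0.001, -0.006], [0.001, -1.0, -0.002], [-0.006, 0.002, -1.0]]
wrist_force: [-0.6, 0.4, 0.5]
opening: 0.0358
```

Emit:
{"method": "play_rows", "body": {"moves": [0,0,0,-0.01,0.02,-0.03,0.5,0,0,0,-0.02,0.035,-0.005,0.6,0,0,0,-0.02,0.035,0,0.6,0,0,0,-0.02,0.035,0,0.6,0,0,0,-0.02,0.035,0,0.6]}}

```text
time_s: 13.28
eef_pos: [0.5253, 0.1365, 0.074]
tcp_rot: [[1.0, 0.001, 0.002], [0.001, -1.0, 0.0], [0.002, -0.0, -1.0]]
wrist_force: [1.5, -0.7, 0.2]
opening: 0.0517
```

Run:
```python
from h import *
s=vision.get_image("scene"); t=vision.get_image("top")
C=np.zeros((480,800,3),np.uint8)
C[:,:400]=cv2.resize(s[190:302,425:518],(400,480),interpolation=cv2.INTER_CUBIC)
C[:,400:]=cv2.resize(t[185:301,118:215],(400,480),interpolation=cv2.INTER_CUBIC)
cv2.imwrite("pics/s2.png",C[:,:,::-1])
c,sn=np.cos,np.sin
plan([(.675,.128,.07,12,8),(.675,.128,0,12,3)])
```

```text
t 13.38 tcp [0.5236 0.1342 0.0738] yaw -0.14 F [ 1.   0.3 -0.3] open 0.0514 q6 0.13 tilt [-0.11 -0.03]
8 rows: az -1.52  d 0.0188 0.0025 0.0005 | dist/row 0.0190
3 rows: az -0.00  d 0.0000 -0.0000 0.0233 | dist/row 0.0233
```

View pics/s2.png

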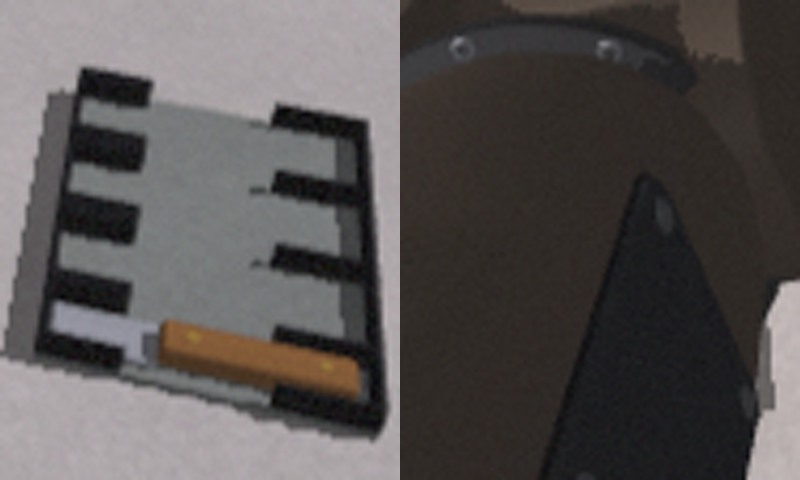

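Emit:
{"method": "play_rows", "body": {"moves": [0,0,-1.52,0.0188,0.0025,0.0005,0.5,0,0,-1.52,0.0188,0.0025,0.0005,0.5,0,0,-1.52,0.0188,0.0025,0.0005,0.5,0,0,-1.52,0.0188,0.0025,0.0005,0.5,0,0,-1.52,0.0188,0.0025,0.0005,0.5,0,0,-1.52,0.0188,0.0025,0.0005,0.5,0,0,-1.52,0.0188,0.0025,0.0005,0.5,0,0,-1.52,0.0188,0.0025,0.0005,0.5]}}

```text
time_s: 14.05
eef_pos: [0.6788, 0.1321, 0.0696]
tcp_rot: [[0.977, 0.213, 0.001], [0.213, -0.977, 0.0], [0.001, -0.0, -1.0]]
wrist_force: [0.1, 1.0, 0.8]
opening: 0.0424
```

Emit:
{"method": "play_rows", "body": {"moves": [0,0,0,0,0,0,0.5,0,0,0,0,0,0,0.5]}}

```text
time_s: 14.22
eef_pos: [0.6779, 0.132, 0.069]
tcp_rot: [[0.978, 0.211, 0.0], [0.211, -0.978, 0.0], [0.0, -0.0, -1.0]]
wrist_force: [-0.3, 0.8, -0.7]
opening: 0.0428
```

Emit:
{"method": "play_rows", "body": {"moves": [0,0,0,-0.0038,0.0033,0.01,0.5,0,0,0,0,0,0.02,0.5,0,0,0,0,0,0.02,0.5,0,0,0,0,0,0.019,0.5,0,0,0,0,0,0,0.5,0,0,0,0,0,0,0.2,0,0,0,0,0,0,0.1,0,0,0,0,0,0,0]}}

```text
time_s: 14.88
eef_pos: [0.6755, 0.1279, 0.0015]
tcp_rot: [[0.977, 0.211, 0.003], [0.211, -0.977, 0.0], [0.003, 0.0, -1.0]]
wrist_force: [3.2, 0.9, -1.2]
opening: 0.0222
```

Emit:
{"method": "play_rows", "body": {"moves": [0,0,0,0,0,0,0,0,0,0,0,0,0,0,0,0,0,0,0,-0.01,0,0,0,0,0,0,-0.03,0,0,0,0,0,0,-0.04,0,0,0,0,0,0,-0.02,0,0,0,0,0,0,0,0]}}

```text
time_s: 15.47
eef_pos: [0.676, 0.1279, 0.1055]
tcp_rot: [[0.977, 0.211, 0.006], [0.211, -0.977, 0.001], [0.006, 0.001, -1.0]]
wrist_force: [0.4, 0.6, -1.4]
opening: 0.0221
```

Run:
```python
from h import *
plan([(.60,-.08,.10,6,8),(.542,-.2965,.06,0,8),(.542,-.2965,.02,0,4)])
```

```text
t 15.47 tcp [0.676  0.1279 0.1055] yaw 12.21 F [ 0.4  0.6 -1.4] open 0.0221 q6 -0.12 tilt [0.37 0.03]
8 rows: az 0.78  d -0.0137 0.0241 0.0007 | dist/row 0.0277
8 rows: az 0.75  d -0.0088 0.0266 0.0050 | dist/row 0.0285
4 rows: az -0.00  d 0.0000 -0.0000 0.0100 | dist/row 0.0100
```

Emit:
{"method": "play_rows", "body": {"moves": [0,0,0.78,-0.0137,0.0241,0.0007,0,0,0,0.78,-0.0137,0.0241,0.0007,0,0,0,0.78,-0.0137,0.0241,0.0007,0,0,0,0.78,-0.0137,0.0241,0.0007,0,0,0,0.78,-0.0137,0.0241,0.0007,0,0,0,0.78,-0.0137,0.0241,0.0007,0,0,0,0.78,-0.0137,0.0241,0.0007,0,0,0,0.78,-0.0137,0.0241,0.0007,0]}}

```text
time_s: 16.13
eef_pos: [0.5966, -0.0813, 0.0935]
tcp_rot: [[0.995, 0.103, -0.002], [0.103, -0.995, 0.001], [-0.002, -0.001, -1.0]]
wrist_force: [0.1, 0.8, -1.5]
opening: 0.0221
```

Emit:
{"method": "play_rows", "body": {"moves": [0,0,0.75,-0.0088,0.0266,0.005,0,0,0,0.75,-0.0088,0.0266,0.005,0,0,0,0.75,-0.0088,0.0266,0.005,0,0,0,0.75,-0.0088,0.0266,0.005,0,0,0,0.75,-0.0088,0.0266,0.005,0,0,0,0.75,-0.0088,0.0266,0.005,0,0,0,0.75,-0.0088,0.0266,0.005,0,0,0,0.75,-0.0088,0.0266,0.005,0]}}

```text
time_s: 16.8
eef_pos: [0.5389, -0.2975, 0.0533]
tcp_rot: [[1.0, -0.001, -0.002], [-0.001, -1.0, 0.001], [-0.002, -0.001, -1.0]]
wrist_force: [0.8, -1.0, -1.0]
opening: 0.0218
```

Emit:
{"method": "play_rows", "body": {"moves": [0,0,0,0,0,0.01,0,0,0,0,0,0,0.01,0,0,0,0,0,0,0.005,0,0,0,0,0,0,0,0,0,0,0,0,0,0,0]}}

```text
time_s: 17.22
eef_pos: [0.5404, -0.2956, 0.0288]
tcp_rot: [[1.0, 0.001, -0.001], [0.001, -1.0, 0.001], [-0.001, -0.001, -1.0]]
wrist_force: [-0.1, 0.1, -2.3]
opening: 0.0222
```

Run:
```python
from h import *
plan([(.542,-.2965,.013,0,4)])
s=vision.get_image("scene"); t=vision.get_image("top"); np.save("pics/t_bed.npy",t); np.save("pics/s_bed.npy",s)
C=np.zeros((440,800,3),np.uint8)
C[:,:400]=cv2.resize(s[130:240,195:295],(400,440),interpolation=cv2.INTER_CUBIC)
C[:,400:]=cv2.resize(t[150:270,375:475],(400,440),interpolation=cv2.INTER_CUBIC)
cv2.imwrite("pics/b1.png",C[:,:,::-1])
```

```text
t 17.22 tcp [ 0.5404 -0.2956  0.0288] yaw 0.04 F [-0.1  0.1 -2.3] open 0.0222 q6 -0.61 tilt [-0.06  0.05]
4 rows: az 0.01  d 0.0004 0.0002 0.0039 | dist/row 0.0040
```

View pics/b1.png

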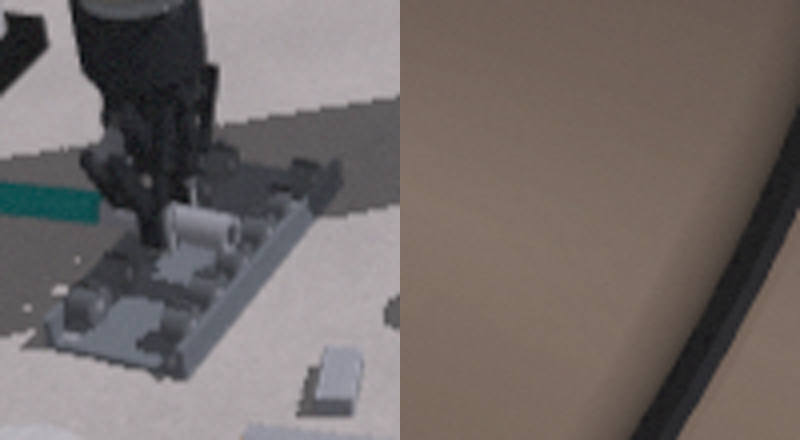

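Emit:
{"method": "play_rows", "body": {"moves": [0,0,0,0.0016,0.0009,0.004,0,0,0,0,0,0,0.004,0,0,0,0,0,0,0.003,0,0,0,0,0,0,0.002,0,0,0,0,0,0,0,0,0,0,0,0,0,0,0]}}

```text
time_s: 17.82
eef_pos: [0.5419, -0.2976, 0.016]
tcp_rot: [[1.0, -0.001, -0.0], [-0.001, -1.0, 0.0], [-0.0, -0.0, -1.0]]
wrist_force: [-0.4, 0.5, -2.1]
opening: 0.0222
```

Emit:
{"method": "play_rows", "body": {"moves": [0,0,0,0,0,0.001,0,0,0,0,0,0,0,0,0,0,0,0,0,0.001,0,0,0,0,0,0,0,0]}}

```text
time_s: 18.15
eef_pos: [0.5419, -0.2976, 0.0141]
tcp_rot: [[1.0, -0.001, -0.0], [-0.001, -1.0, 0.0], [-0.0, -0.0, -1.0]]
wrist_force: [-0.7, 1.1, -2.9]
opening: 0.0225
```

Emit:
{"method": "play_rows", "body": {"moves": [0,0,0,0,0,0.001,0,0,0,0,0,0,0,0,0,0,0,0,0,0,0]}}

```text
time_s: 18.4
eef_pos: [0.542, -0.2977, 0.0131]
tcp_rot: [[1.0, -0.001, 0.0], [-0.001, -1.0, 0.0], [0.0, -0.0, -1.0]]
wrist_force: [-0.0, 0.0, -2.0]
opening: 0.0224
```

Emit:
{"method": "play_rows", "body": {"moves": [0,0,0,0,0,0.001,0,0,0,0,0,0,0,0,0,0,0,0,0,0,0]}}

```text
time_s: 18.65
eef_pos: [0.5422, -0.2977, 0.0125]
tcp_rot: [[1.0, -0.001, 0.001], [-0.001, -1.0, -0.0], [0.001, 0.0, -1.0]]
wrist_force: [1.2, 0.0, 2.1]
opening: 0.022
```

Emit:
{"method": "play_rows", "body": {"moves": [0,0,0,0.0003,0,0,0.27,0,0,0,0,0,0,0.29,0,0,0,0,0,0,0.31,0,0,0,0,0,0,0.35,0,0,0,0,0,0,0.4,0,0,0,0,0,0,0.45,0,0,0,0,0,0,0.5,0,0,0,0,0,0,0.5]}}

```text
time_s: 19.32
eef_pos: [0.5422, -0.2976, 0.0121]
tcp_rot: [[1.0, -0.001, -0.0], [-0.001, -1.0, 0.0], [-0.0, -0.0, -1.0]]
wrist_force: [-1.2, 0.8, 0.7]
opening: 0.0427
```

Emit:
{"method": "play_rows", "body": {"moves": [0,0,0,0,0,-0.01,0.5,0,0,0,0,0,-0.02,0.5,0,0,0,0,0,-0.03,0.5,0,0,0,0,0,-0.03,0.5,0,0,0,0,0,0,0.5]}}

```text
time_s: 19.73
eef_pos: [0.5442, -0.2989, 0.1083]
tcp_rot: [[1.0, -0.001, 0.007], [-0.001, -1.0, -0.005], [0.007, 0.005, -1.0]]
wrist_force: [1.4, -0.2, -0.4]
opening: 0.0425
```

Run:
```python
from h import *
plan([(.63,-.18,.08,9.5,5),(.682,-.124,.07,9.5,3),(.682,-.124,.0,9.5,4)])
s=vision.get_image("scene"); cv2.imwrite("pics/b2.png",s[:,:,::-1])
m=(s[:,:,2].astype(int)-s[:,:,0]>=2)
x0,y0,x1,y1=195,150,295,235
g=s[y0:y1,x0:x1].max(2); k,l,st,c=cv2.connectedComponentsWithStats((g>115).astype(np.uint8)*(m[y0:y1,x0:x1]).astype(np.uint8))
for i in range(1,k):
  if st[i,4]>25: print(st[i],c[i]+[x0,y0],cast("scene",*(c[i]+[x0,y0]),.037).round(4))
```

```text
t 19.73 tcp [ 0.5442 -0.2989  0.1083] yaw -0.03 F [ 1.4 -0.2 -0.4] open 0.0425 q6 -0.61 tilt [ 0.39 -0.26]
5 rows: az -1.91  d 0.0187 -0.0226 0.0057 | dist/row 0.0299
3 rows: az -0.00  d 0.0202 -0.0155 0.0033 | dist/row 0.0257
4 rows: az -0.00  d 0.0000 -0.0000 0.0175 | dist/row 0.0175
[59 27 20 23 41] [263.17073171 188.19512195] [ 0.5108 -0.2365]
[47 31 35 44 55] [258.96363636 202.27272727] [ 0.5706 -0.219 ]
[ 25  33  35  16 231] [239.35064935 188.16883117] [ 0.5308 -0.2958]
[ 15  54  26  17 214] [224.82242991 211.97663551] [ 0.6327 -0.2794]
[ 79  66  12  18 151] [279.86754967 223.05960265] [ 0.6285 -0.1365]
```

Emit:
{"method": "play_rows", "body": {"moves": [0,0,-1.91,0.0187,-0.0226,0.0057,0.5,0,0,-1.91,0.0187,-0.0226,0.0057,0.5,0,0,-1.91,0.0187,-0.0226,0.0057,0.5,0,0,-1.91,0.0187,-0.0226,0.0057,0.5,0,0,-1.91,0.0187,-0.0226,0.0057,0.5,0,0,0,0.0202,-0.0155,0.0033,0.5,0,0,0,0.0202,-0.0155,0.0033,0.5,0,0,0,0.0202,-0.0155,0.0033,0.5]}}

```text
time_s: 20.45
eef_pos: [0.6804, -0.1217, 0.0629]
tcp_rot: [[0.986, 0.165, -0.001], [0.165, -0.986, 0.0], [-0.001, -0.001, -1.0]]
wrist_force: [-0.2, -0.0, -0.4]
opening: 0.0428
```

Emit:
{"method": "play_rows", "body": {"moves": [0,0,0,0,0,0,0.5,0,0,0,0,0,0,0.5]}}

```text
time_s: 20.62
eef_pos: [0.68, -0.1218, 0.0628]
tcp_rot: [[0.986, 0.167, -0.001], [0.167, -0.986, 0.0], [-0.001, -0.001, -1.0]]
wrist_force: [-0.6, -0.1, -0.2]
opening: 0.0427
```

Run:
```python
from h import *
plan([(.682,-.124,.0,9.5,1)])
```

```text
t 20.62 tcp [ 0.68   -0.1218  0.0628] yaw 9.62 F [-0.6 -0.1 -0.2] open 0.0427 q6 -0.44 tilt [-0.08  0.03]
1 rows: az 0.12  d 0.0016 0.0025 0.0628 | dist/row 0.0628
```

Emit:
{"method": "play_rows", "body": {"moves": [0,0,0,0.0016,0.0025,0.01,0.5,0,0,0,0,0,0.02,0.5,0,0,0,0,0,0.018,0.5,0,0,0,0,0,0.0145,0.5,0,0,0,0,0,0,0.5,0,0,0,0,0,0,0.2,0,0,0,0,0,0,0.1,0,0,0,0,0,0,0]}}

```text
time_s: 21.28
eef_pos: [0.683, -0.1256, 0.0026]
tcp_rot: [[0.986, 0.165, 0.002], [0.165, -0.986, -0.001], [0.002, 0.001, -1.0]]
wrist_force: [4.0, -0.7, -0.2]
opening: 0.0218
```

Emit:
{"method": "play_rows", "body": {"moves": [0,0,0,0,0,0,0,0,0,0,0,0,0,0,0,0,0,0,0,-0.01,0,0,0,0,0,0,-0.03,0,0,0,0,0,0,-0.04,0,0,0,0,0,0,-0.02,0,0,0,0,0,0,0,0]}}

```text
time_s: 21.87
eef_pos: [0.6836, -0.1256, 0.1072]
tcp_rot: [[0.986, 0.165, 0.007], [0.165, -0.986, -0.002], [0.006, 0.003, -1.0]]
wrist_force: [0.8, 0.5, -2.0]
opening: 0.0219
```

Run:
```python
from h import *
plan([(.4702,-.2970,.06,0,8),(.4702,-.2970,.016,0,4)])
```

```text
t 21.87 tcp [ 0.6836 -0.1256  0.1072] yaw 9.52 F [ 0.8  0.5 -2. ] open 0.0219 q6 -0.44 tilt [ 0.38 -0.1 ]
8 rows: az 1.19  d -0.0286 0.0189 0.0059 | dist/row 0.0348
4 rows: az -0.00  d 0.0000 -0.0000 0.0110 | dist/row 0.0110
```

Emit:
{"method": "play_rows", "body": {"moves": [0,0,1.19,-0.0286,0.0189,0.0059,0,0,0,1.19,-0.0286,0.0189,0.0059,0,0,0,1.19,-0.0286,0.0189,0.0059,0,0,0,1.19,-0.0286,0.0189,0.0059,0,0,0,1.19,-0.0286,0.0189,0.0059,0,0,0,1.19,-0.0286,0.0189,0.0059,0,0,0,1.19,-0.0286,0.0189,0.0059,0,0,0,1.19,-0.0286,0.0189,0.0059,0]}}

```text
time_s: 22.53
eef_pos: [0.4666, -0.2971, 0.0535]
tcp_rot: [[1.0, -0.001, -0.001], [-0.001, -1.0, 0.001], [-0.001, -0.001, -1.0]]
wrist_force: [0.3, -1.0, -1.5]
opening: 0.0217
```

Emit:
{"method": "play_rows", "body": {"moves": [0,0,0,0,0,0,0,0,0,0,0,0,0,0,0,0,0,0,0,0,0]}}

```text
time_s: 22.78
eef_pos: [0.4685, -0.2967, 0.054]
tcp_rot: [[1.0, -0.001, -0.0], [-0.001, -1.0, 0.001], [-0.0, -0.001, -1.0]]
wrist_force: [0.1, 0.1, -2.3]
opening: 0.022
```

Run:
```python
from h import *
plan([(.4702,-.2970,.014,0,4)])
```

```text
t 22.78 tcp [ 0.4685 -0.2967  0.054 ] yaw -0.04 F [ 0.1  0.1 -2.3] open 0.022 q6 -0.68 tilt [-0.03  0.03]
4 rows: az -0.01  d 0.0004 0.0001 0.0100 | dist/row 0.0100
```

Emit:
{"method": "play_rows", "body": {"moves": [0,0,0,0.0017,0.0003,0.012,0,0,0,0,0,0,0.012,0,0,0,0,0,0,0.009,0,0,0,0,0,0,0.005,0,0,0,0,0,0,0.002,0,0,0,0,0,0,0,0,0,0,0,0,0,0,0]}}

```text
time_s: 23.37
eef_pos: [0.4706, -0.297, 0.014]
tcp_rot: [[1.0, 0.0, 0.0], [0.0, -1.0, 0.0], [0.0, -0.0, -1.0]]
wrist_force: [1.3, 0.5, -2.5]
opening: 0.0218
```

Emit:
{"method": "play_rows", "body": {"moves": [0,0,0,0,0,0.001,0,0,0,0,0,0,0,0,0,0,0,0,0,0,0]}}

```text
time_s: 23.62
eef_pos: [0.4704, -0.2972, 0.0133]
tcp_rot: [[1.0, -0.0, 0.0], [-0.0, -1.0, -0.0], [0.0, 0.0, -1.0]]
wrist_force: [-0.1, 0.1, -1.8]
opening: 0.0221
```

Emit:
{"method": "play_rows", "body": {"moves": [0,0,0,0,0,0.001,0,0,0,0,0,0,0,0,0,0,0,0,0,0,0]}}

```text
time_s: 23.87
eef_pos: [0.4704, -0.2972, 0.013]
tcp_rot: [[1.0, -0.0, 0.001], [-0.0, -1.0, -0.0], [0.001, 0.0, -1.0]]
wrist_force: [-2.8, 2.2, 11.4]
opening: 0.0221
```

Run:
```python
from h import *
plan([])
```

```text
t 23.87 tcp [ 0.4704 -0.2972  0.013 ] yaw -0.01 F [-2.8  2.2 11.4] open 0.0221 q6 -0.68 tilt [ 0.04 -0.02]
```

Emit:
{"method": "play_rows", "body": {"moves": [0,0,0,-0.0002,0,-0.0006,0,0,0,0,0,0,0,0,0,0,0,0,0,0,0.27,0,0,0,0,0,0,0.29,0,0,0,0,0,0,0.31,0,0,0,0,0,0,0.36,0,0,0,0,0,0,0.43,0,0,0,0,0,0,0.5]}}

```text
time_s: 24.53
eef_pos: [0.4701, -0.2972, 0.0125]
tcp_rot: [[1.0, -0.0, -0.0], [-0.0, -1.0, 0.0], [-0.0, -0.0, -1.0]]
wrist_force: [-0.4, -0.1, 0.3]
opening: 0.0423
```

Emit:
{"method": "play_rows", "body": {"moves": [0,0,0,0,0,0,0.5,0,0,0,0,0,-0.01,0.5,0,0,0,0,0,-0.02,0.5,0,0,0,0,0,-0.03,0.5,0,0,0,0,0,-0.03,0.5,0,0,0,0.01,-0.03,-0.01,0.55,0,0,0,0.01,-0.03,0,0.55,0,0,0,0,0,0,0.55]}}

```text
time_s: 25.2
eef_pos: [0.491, -0.2338, 0.1145]
tcp_rot: [[1.0, 0.002, 0.002], [0.002, -1.0, -0.0], [0.002, 0.0, -1.0]]
wrist_force: [0.6, 1.1, -0.4]
opening: 0.0472
```

```bash
cat >> h.py <<'E'
def rods(show=True):
    out=[]
    for n in("top","scene"):
        im=vision.get_image(n); g=im.max(2)
        P=[proj(n,(x,y,.02)) for x in(.36,.62) for y in(-.21,.20)]; P=np.array(P)
        x0,y0=P.min(0).astype(int); x1,y1=P.max(0).astype(int)
        k,l,s,c=cv2.connectedComponentsWithStats((g[y0:y1,x0:x1]<45).astype(np.uint8))
        for i in range(1,k):
            if 12<s[i,4]<400: print(n,s[i,4],(c[i]+[x0,y0]).round(1),cast(n,*(c[i]+[x0,y0]),.02).round(4))
    return im
E
python3 - <<'E'
from h import *
plan([]); s=rods()
t=vision.get_image("top")
C=np.zeros((600,800,3),np.uint8)
C[:280,:400]=cv2.resize(s[150:242,190:321],(400,280),interpolation=cv2.INTER_CUBIC)
C[:280,400:]=cv2.resize(t[150:266,380:546],(400,280),interpolation=cv2.INTER_CUBIC)
C[290:590,:480]=cv2.resize(s[165:265,290:450],(480,300),interpolation=cv2.INTER_CUBIC)
cv2.imwrite("pics/b3.png",C[:,:,::-1])
E
```

```text
t 25.2 tcp [ 0.491  -0.2338  0.1145] yaw 0.1 F [ 0.6  1.1 -0.4] open 0.0472 q6 -0.57 tilt [ 0.09 -0.01]
top 63 [393.9 299.5] [ 0.3163 -0.1933]
scene 17 [320. 183.] [ 0.4157 -0.112 ]
scene 19 [359.6 193.9] [0.4316 0.0041]
scene 51 [305.9 201.8] [ 0.5095 -0.1176]
scene 56 [405.5 206.7] [0.4487 0.1273]
scene 60 [344.7 213.6] [ 0.5251 -0.0097]
scene 29 [393.1 228.5] [0.5428 0.1136]
scene 24 [436.5 253. ] [0.5941 0.2177]
scene 89 [403.8 252.5] [0.6154 0.1503]
```

View pics/b3.png

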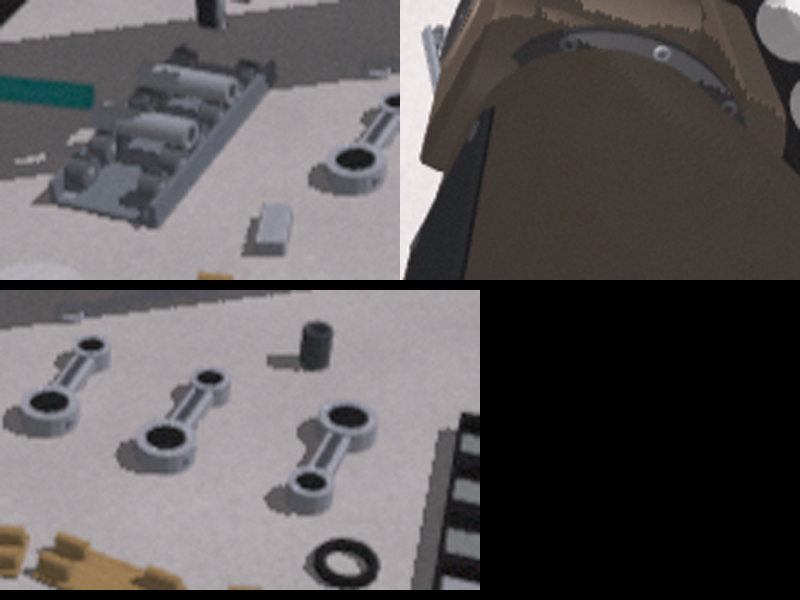

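Run:
```python
from h import *
plan([(.478,-.17,.09,-46.5,7),(.4645,-.116,.05,-93,7)])
```

```text
t 25.35 tcp [ 0.4902 -0.2372  0.1132] yaw 0.04 F [-0.1  0.4 -0.4] open 0.0468 q6 -0.57 tilt [ 0.03 -0.02]
7 rows: az 6.65  d -0.0050 -0.0087 0.0033 | dist/row 0.0106
7 rows: az 6.64  d -0.0081 -0.0014 0.0057 | dist/row 0.0100
```

Emit:
{"method": "play_rows", "body": {"moves": [0,0,6.65,-0.005,-0.0087,0.0033,0.5,0,0,6.65,-0.005,-0.0087,0.0033,0.5,0,0,6.65,-0.005,-0.0087,0.0033,0.5,0,0,6.65,-0.005,-0.0087,0.0033,0.5,0,0,6.65,-0.005,-0.0087,0.0033,0.5,0,0,6.65,-0.005,-0.0087,0.0033,0.5,0,0,6.65,-0.005,-0.0087,0.0033,0.5]}}

```text
time_s: 25.93
eef_pos: [0.4779, -0.1704, 0.0893]
tcp_rot: [[0.682, -0.731, -0.0], [-0.731, -0.682, 0.0], [-0.0, 0.0, -1.0]]
wrist_force: [-0.0, 0.3, -0.2]
opening: 0.0427
```

Emit:
{"method": "play_rows", "body": {"moves": [0,0,6.65,-0.0081,-0.0014,0.0057,0.5,0,0,6.65,-0.0081,-0.0014,0.0057,0.5,0,0,6.65,-0.0081,-0.0014,0.0057,0.5,0,0,6.65,-0.0081,-0.0014,0.0057,0.5,0,0,6.65,-0.0081,-0.0014,0.0057,0.5,0,0,6.65,-0.0081,-0.0014,0.0057,0.5,0,0,6.65,-0.0081,-0.0014,0.0057,0.5,0,0,0,0,0,0,0.5]}}

```text
time_s: 26.6
eef_pos: [0.4646, -0.1153, 0.0488]
tcp_rot: [[-0.06, -0.998, -0.002], [-0.998, 0.06, 0.001], [-0.001, 0.002, -1.0]]
wrist_force: [-0.3, 0.5, -0.5]
opening: 0.0427
```

Run:
```python
from h import *
plan([(.4645,-.116,-.006,-93,4)]); rods()
```

```text
t 26.6 tcp [ 0.4646 -0.1153  0.0488] yaw -93.45 F [-0.3  0.5 -0.5] open 0.0427 q6 1.25 tilt [-0.1   0.05]
4 rows: az -0.11  d 0.0002 0.0000 0.0137 | dist/row 0.0137
top 18 [216.  191.7] [0.6104 0.1609]
top 19 [229.4 196.3] [0.5949 0.1317]
top 15 [381.  199.6] [ 0.5345 -0.208 ]
top 21 [332.6 202.6] [ 0.5445 -0.0983]
top 185 [290.5 237.4] [0.4809 0.0064]
top 22 [200.9 241.5] [0.5021 0.2037]
scene 32 [303.9 171.9] [ 0.3762 -0.1747]
scene 67 [323.8 170.9] [ 0.3529 -0.1224]
scene 18 [359.4 193.9] [0.4317 0.0036]
scene 50 [305.9 201.8] [ 0.5098 -0.1176]
scene 54 [405.4 206.7] [0.4488 0.1271]
scene 61 [344.7 213.6] [ 0.5249 -0.0096]
scene 29 [393.1 228.5] [0.5428 0.1136]
scene 26 [436.5 252.5] [0.5927 0.2175]
scene 89 [404.3 252.4] [0.6148 0.1515]
```

Emit:
{"method": "play_rows", "body": {"moves": [0,0,-0.4,0.0007,0,0.014,0.5,0,0,0,0,0,0.014,0.5,0,0,0,0,0,0.014,0.5,0,0,0,0,0,0.0125,0.5,0,0,0,0,0,0,0.5,0,0,0,0,0,0,0.2,0,0,0,0,0,0,0.1,0,0,0,0,0,0,0]}}

```text
time_s: 27.37
eef_pos: [0.4653, -0.1166, -0.0039]
tcp_rot: [[-0.046, -0.999, 0.001], [-0.999, 0.046, -0.0], [0.0, -0.001, -1.0]]
wrist_force: [-1.9, -3.4, 2.2]
opening: 0.018
```

Emit:
{"method": "play_rows", "body": {"moves": [0,0,0,0,0,0,0,0,0,0,0,0,0,0,0,0,0,0,0,-0.01,0,0,0,0,0,0,-0.03,0,0,0,0,0,0,-0.04,0,0,0,0,0,0,-0.02,0,0,0,0,0,0,0,0]}}

```text
time_s: 27.95
eef_pos: [0.4665, -0.1165, 0.0995]
tcp_rot: [[-0.047, -0.999, 0.006], [-0.999, 0.047, -0.002], [0.002, -0.006, -1.0]]
wrist_force: [1.8, -0.1, -5.5]
opening: 0.0181
```

Run:
```python
from h import *
plan([(.50,.08,.095,-46.5,7),(.5645,.2945,.08,0,7),(.5645,.2945,.0,0,7)])
```

```text
t 27.95 tcp [ 0.4665 -0.1165  0.0995] yaw -92.68 F [ 1.8 -0.1 -5.5] open 0.0181 q6 1.24 tilt [ 0.36 -0.13]
7 rows: az -6.60  d -0.0261 -0.0132 0.0006 | dist/row 0.0292
7 rows: az -6.64  d -0.0056 -0.0324 0.0021 | dist/row 0.0329
7 rows: az -0.00  d 0.0000 -0.0000 0.0114 | dist/row 0.0114
```

Emit:
{"method": "play_rows", "body": {"moves": [0,0,-6.6,-0.0261,-0.0132,0.0006,0,0,0,-6.6,-0.0261,-0.0132,0.0006,0,0,0,-6.6,-0.0261,-0.0132,0.0006,0,0,0,-6.6,-0.0261,-0.0132,0.0006,0,0,0,-6.6,-0.0261,-0.0132,0.0006,0,0,0,-6.6,-0.0261,-0.0132,0.0006,0,0,0,-6.6,-0.0261,-0.0132,0.0006,0]}}

```text
time_s: 28.53
eef_pos: [0.4984, 0.0819, 0.0901]
tcp_rot: [[0.693, -0.721, -0.001], [-0.721, -0.693, 0.0], [-0.001, 0.001, -1.0]]
wrist_force: [0.4, 0.1, -4.2]
opening: 0.018
```

Emit:
{"method": "play_rows", "body": {"moves": [0,0,-6.64,-0.0056,-0.0324,0.0021,0,0,0,-6.64,-0.0056,-0.0324,0.0021,0,0,0,-6.64,-0.0056,-0.0324,0.0021,0,0,0,-6.64,-0.0056,-0.0324,0.0021,0,0,0,-6.64,-0.0056,-0.0324,0.0021,0,0,0,-6.64,-0.0056,-0.0324,0.0021,0,0,0,-6.64,-0.0056,-0.0324,0.0021,0,0,0,0,0,0,0,0]}}

```text
time_s: 29.2
eef_pos: [0.562, 0.2997, 0.0745]
tcp_rot: [[1.0, 0.01, -0.002], [0.01, -1.0, 0.001], [-0.002, -0.001, -1.0]]
wrist_force: [-0.0, -1.4, -4.7]
opening: 0.0181
```

Emit:
{"method": "play_rows", "body": {"moves": [0,0,0,0,0,0.025,0,0,0,0,0,0,0.02,0,0,0,0,0,0,0,0,0,0,0,0,0,0,0]}}

```text
time_s: 29.53
eef_pos: [0.5625, 0.2945, 0.0299]
tcp_rot: [[1.0, -0.0, -0.003], [-0.001, -1.0, -0.001], [-0.003, 0.001, -1.0]]
wrist_force: [-0.8, -0.0, -4.5]
opening: 0.0184
```

Run:
```python
from h import *
plan([(.5645,.2945,-.001,0,4)])
im=vision.get_image("scene");g=im.max(2)
P=np.array([proj("scene",(x,y,.05)) for x in(.53,.61) for y in(.21,.37)]);print(P.round(0).tolist())
for u in("scene",):
  x0,y0,x1,y1=425,170,530,290
  k,l,s,c=cv2.connectedComponentsWithStats((g[y0:y1,x0:x1]<45).astype(np.uint8))
  for i in range(1,k):
    if s[i,4]>12: print(s[i],(c[i]+[x0,y0]).round(1),cast("scene",*(c[i]+[x0,y0]),.061).round(4))
```

```text
t 29.53 tcp [0.5625 0.2945 0.0299] yaw -0.03 F [-0.8 -0.  -4.5] open 0.0184 q6 0.38 tilt [-0.19 -0.07]
4 rows: az -0.01  d 0.0005 -0.0000 0.0077 | dist/row 0.0077
[[438.0, 224.0], [515.0, 239.0], [434.0, 247.0], [517.0, 265.0]]
[59  0 32  7 52] [498.9 174.2] [0.2837 0.3409]
[  47    2   44   77 1556] [489.6 207.7] [0.4458 0.3172]
[18 36 17  9 92] [450.7 210.1] [0.4843 0.2324]
[ 15  44  18  17 144] [448.3 223.9] [0.5377 0.2309]
[  8  63  23  43 320] [442.7 259.3] [0.6546 0.2289]
[22 63 11  6 48] [452.2 235.2] [0.5737 0.2416]
[ 66  71  16   9 102] [498.8 244.9] [0.5741 0.3347]
[ 63  83  26  37 300] [503.4 276.8] [0.6651 0.341 ]
```

Emit:
{"method": "play_rows", "body": {"moves": [0,0,0,0.002,-0.003,0.005,0,0,0,0,0,0,0.008,0,0,0,0,0,0,0.006,0,0,0,0,0,0,0.005,0,0,0,0,0,0,0.003,0,0,0,0,0,0,0,0,0,0,0,0,0,0,0]}}

```text
time_s: 30.17
eef_pos: [0.5654, 0.2978, 0.0042]
tcp_rot: [[1.0, -0.001, -0.0], [-0.001, -1.0, -0.0], [-0.0, 0.0, -1.0]]
wrist_force: [0.4, 0.6, -5.0]
opening: 0.0183
```

Emit:
{"method": "play_rows", "body": {"moves": [0,0,0,0,0,0.002,0,0,0,0,0,0,0.001,0,0,0,0,0,0,0,0,0,0,0,0,0,0,0]}}

```text
time_s: 30.5
eef_pos: [0.5655, 0.2978, 0.0014]
tcp_rot: [[1.0, -0.001, 0.0], [-0.001, -1.0, 0.0], [0.0, -0.0, -1.0]]
wrist_force: [0.3, 0.0, -6.1]
opening: 0.0177
```

Emit:
{"method": "play_rows", "body": {"moves": [0,0,0,0,0,0.001,0,0,0,0,0,0,0.001,0,0,0,0,0,0,0,0.3,0,0,0,0,0,0,0.4,0,0,0,0,0,0,0.43,0,0,0,0,0,-0.01,0.43,0,0,0,0,0,-0.03,0.43,0,0,0,0,0,-0.04,0.43]}}

```text
time_s: 31.17
eef_pos: [0.5642, 0.2973, 0.0783]
tcp_rot: [[1.0, -0.001, -0.005], [-0.001, -1.0, -0.002], [-0.005, 0.002, -1.0]]
wrist_force: [0.0, 0.3, 0.5]
opening: 0.0368
```

```bash
cat >> h.py <<'E'
def tray():
    im=vision.get_image("scene");g=im.max(2)
    x0,y0,x1,y1=425,190,530,300
    k,l,s,c=cv2.connectedComponentsWithStats((g[y0:y1,x0:x1]<45).astype(np.uint8))
    for i in range(1,k):
        if 12<s[i,4]<90: print("tray",s[i],(c[i]+[x0,y0]).round(1),cast("scene",*(c[i]+[x0,y0]),.025).round(4))
E
python3 - <<'E'
from h import *
tray(); rods(); 
plan([(.54,.19,.10,-49,7),(.4801,-.0041,.05,-98.3,7)])
E
```

```text
tray [21 54 10  5 39] [451. 246.] [0.5671 0.2452]
top 169 [221.7 194.7] [0.6014 0.1486]
top 157 [295.7 217.8] [ 0.5227 -0.011 ]
top 71 [240.3 218.9] [0.5393 0.1122]
top 84 [198.8 268.4] [0.4445 0.2127]
top 155 [238.5 261.7] [0.4456 0.1257]
top 74 [295.7 261. ] [0.4281 0.002 ]
top 15 [269.5 302.7] [0.3499 0.0691]
scene 18 [359.4 193.9] [0.4317 0.0036]
scene 55 [405.5 206.7] [0.4489 0.1273]
scene 66 [344.6 213.9] [ 0.5262 -0.0095]
scene 28 [393.  228.5] [0.5429 0.1133]
scene 25 [436.5 252.6] [0.593  0.2176]
scene 106 [404.6 252.4] [0.6146 0.152 ]
t 31.32 tcp [0.5669 0.2985 0.083 ] yaw -0.03 F [-1.   0.4 -0.5] open 0.0364 q6 0.38 tilt [0.33 0.14]
7 rows: az 7.00  d 0.0020 0.0163 -0.0024 | dist/row 0.0166
7 rows: az 7.04  d 0.0239 0.0180 0.0071 | dist/row 0.0308
```

Emit:
{"method": "play_rows", "body": {"moves": [0,0,7.0,0.002,0.0163,-0.0024,0.43,0,0,7.0,0.002,0.0163,-0.0024,0.5,0,0,7.0,0.002,0.0163,-0.0024,0.5,0,0,7.0,0.002,0.0163,-0.0024,0.5,0,0,7.0,0.002,0.0163,-0.0024,0.5,0,0,7.0,0.002,0.0163,-0.0024,0.5,0,0,7.0,0.002,0.0163,-0.0024,0.5]}}

```text
time_s: 31.9
eef_pos: [0.538, 0.1887, 0.0958]
tcp_rot: [[0.651, -0.759, -0.001], [-0.759, -0.651, -0.0], [-0.0, 0.001, -1.0]]
wrist_force: [0.9, 0.5, 0.2]
opening: 0.0423
```

Emit:
{"method": "play_rows", "body": {"moves": [0,0,7.04,0.0239,0.018,0.0071,0.5,0,0,7.04,0.0239,0.018,0.0071,0.5,0,0,7.04,0.0239,0.018,0.0071,0.5,0,0,7.04,0.0239,0.018,0.0071,0.5,0,0,7.04,0.0239,0.018,0.0071,0.5,0,0,7.04,0.0239,0.018,0.0071,0.5,0,0,7.04,0.0239,0.018,0.0071,0.5,0,0,0,0,0,0,0.5]}}

```text
time_s: 32.57
eef_pos: [0.4749, -0.007, 0.045]
tcp_rot: [[-0.155, -0.988, -0.005], [-0.988, 0.155, 0.001], [0.0, 0.005, -1.0]]
wrist_force: [0.1, 0.8, -0.7]
opening: 0.0427
```

Emit:
{"method": "play_rows", "body": {"moves": [0,0,0,0,0,0,0.5,0,0,0,0,0,0,0.5]}}

```text
time_s: 32.73
eef_pos: [0.479, -0.0045, 0.0464]
tcp_rot: [[-0.144, -0.99, 0.0], [-0.99, 0.144, 0.0], [-0.0, -0.0, -1.0]]
wrist_force: [-0.1, -0.0, 0.4]
opening: 0.0433
```

Run:
```python
from h import *
plan([(.4801,-.0041,-.006,-98.3,1)]); rods()
```

```text
t 32.73 tcp [ 0.479  -0.0045  0.0464] yaw -98.25 F [-0.1 -0.   0.4] open 0.0433 q6 1.57 tilt [0.02 0.  ]
1 rows: az 0.05  d -0.0005 -0.0010 0.0524 | dist/row 0.0524
top 73 [218.6 192.7] [0.6073 0.1553]
top 40 [328.  214.5] [ 0.519  -0.0838]
top 225 [297.1 210.8] [ 0.538  -0.0163]
top 228 [330.6 271.2] [ 0.3949 -0.0696]
scene 53 [405.4 206.8] [0.449  0.1271]
scene 61 [344.7 213.7] [ 0.5253 -0.0096]
scene 29 [393.1 228.5] [0.5428 0.1136]
scene 24 [436.5 253. ] [0.5941 0.2177]
scene 89 [403.9 252.5] [0.6154 0.1507]
```

Emit:
{"method": "play_rows", "body": {"moves": [0,0,0,-0.0005,-0.001,0.014,0.5,0,0,0,0,0,0.014,0.5,0,0,0,0,0,0.014,0.5,0,0,0,0,0,0.0104,0.5,0,0,0,0,0,0,0.5,0,0,0,0,0,0,0.2,0,0,0,0,0,0,0.1,0,0,0,0,0,0,0]}}

```text
time_s: 33.5
eef_pos: [0.4799, -0.004, -0.0053]
tcp_rot: [[-0.144, -0.99, 0.001], [-0.99, 0.144, -0.0], [-0.0, -0.001, -1.0]]
wrist_force: [0.4, 2.5, -0.2]
opening: 0.0186
```

Emit:
{"method": "play_rows", "body": {"moves": [0,0,0,0,0,0,0,0,0,0,0,0,0,0,0,0,0,0,0,-0.01,0,0,0,0,0,0,-0.03,0,0,0,0,0,0,-0.04,0,0,0,0,0,0,-0.02,0,0,0,0,0,0,0,0]}}

```text
time_s: 34.08
eef_pos: [0.481, -0.0044, 0.0981]
tcp_rot: [[-0.145, -0.989, 0.006], [-0.989, 0.145, -0.001], [-0.0, -0.006, -1.0]]
wrist_force: [0.9, -0.6, -4.2]
opening: 0.0183
```

Run:
```python
from h import *
plan([(.49,.15,.095,-49,7),(.5025,.2965,.08,0,7)])
```

```text
t 34.08 tcp [ 0.481  -0.0044  0.0981] yaw -98.31 F [ 0.9 -0.6 -4.2] open 0.0183 q6 1.57 tilt [ 0.37 -0.05]
7 rows: az -7.04  d -0.0219 -0.0063 0.0004 | dist/row 0.0228
7 rows: az -7.00  d -0.0085 -0.0199 0.0021 | dist/row 0.0218
```

Emit:
{"method": "play_rows", "body": {"moves": [0,0,-7.04,-0.0219,-0.0063,0.0004,0,0,0,-7.04,-0.0219,-0.0063,0.0004,0,0,0,-7.04,-0.0219,-0.0063,0.0004,0,0,0,-7.04,-0.0219,-0.0063,0.0004,0,0,0,-7.04,-0.0219,-0.0063,0.0004,0,0,0,-7.04,-0.0219,-0.0063,0.0004,0,0,0,-7.04,-0.0219,-0.0063,0.0004,0]}}

```text
time_s: 34.67
eef_pos: [0.4879, 0.1512, 0.0901]
tcp_rot: [[0.66, -0.751, -0.001], [-0.751, -0.66, -0.0], [-0.001, 0.001, -1.0]]
wrist_force: [-0.5, 0.1, -5.2]
opening: 0.0184
```

Emit:
{"method": "play_rows", "body": {"moves": [0,0,-7.0,-0.0085,-0.0199,0.0021,0,0,0,-7.0,-0.0085,-0.0199,0.0021,0,0,0,-7.0,-0.0085,-0.0199,0.0021,0,0,0,-7.0,-0.0085,-0.0199,0.0021,0,0,0,-7.0,-0.0085,-0.0199,0.0021,0,0,0,-7.0,-0.0085,-0.0199,0.0021,0,0,0,-7.0,-0.0085,-0.0199,0.0021,0,0,0,0,0,0,0,0]}}

```text
time_s: 35.33
eef_pos: [0.4992, 0.2992, 0.0748]
tcp_rot: [[1.0, 0.009, -0.002], [0.009, -1.0, -0.0], [-0.002, 0.0, -1.0]]
wrist_force: [-0.1, -1.4, -4.5]
opening: 0.0183
```

Emit:
{"method": "play_rows", "body": {"moves": [0,0,0,0,0,0.025,0,0,0,0,0,0,0.02,0,0,0,0,0,0,0,0,0,0,0,0,0,0,0]}}

```text
time_s: 35.67
eef_pos: [0.5002, 0.2961, 0.0303]
tcp_rot: [[1.0, -0.002, -0.003], [-0.002, -1.0, -0.001], [-0.003, 0.001, -1.0]]
wrist_force: [0.3, -0.4, -4.2]
opening: 0.0183
```

Run:
```python
from h import *
plan([(.503,.2965,-.001,0,1)])
im=vision.get_image("scene");g=im.max(2)
x0,y0,x1,y1=425,170,530,290
k,l,s,c=cv2.connectedComponentsWithStats((g[y0:y1,x0:x1]<45).astype(np.uint8))
for i in range(1,k):
    if 12<s[i,4]<160: print(s[i],(c[i]+[x0,y0]).round(1),cast("scene",*(c[i]+[x0,y0]),.056).round(4))
```

```text
t 35.67 tcp [0.5002 0.2961 0.0303] yaw -0.09 F [ 0.3 -0.4 -4.2] open 0.0183 q6 0.42 tilt [-0.17 -0.08]
1 rows: az -0.09  d 0.0028 -0.0004 0.0313 | dist/row 0.0315
[18 36 17  7 79] [450.1 209.7] [0.476  0.2312]
[25 46 11  5 40] [455.2 217.8] [0.5038 0.2445]
[68 53 14  8 80] [499.5 226.4] [0.5035 0.3388]
[21 74 10  5 41] [450.8 246. ] [0.6038 0.2417]
[65 82 15  9 99] [497. 256.] [0.6041 0.3319]
```

Emit:
{"method": "play_rows", "body": {"moves": [0,0,0,0.0025,0,0.005,0,0,0,0,0,0,0.008,0,0,0,0,0,0,0.006,0,0,0,0,0,0,0.005,0,0,0,0,0,0,0.003,0,0,0,0,0,0,0.002,0,0,0,0,0,0,0,0]}}

```text
time_s: 36.3
eef_pos: [0.5033, 0.2967, 0.0021]
tcp_rot: [[1.0, -0.001, -0.001], [-0.001, -1.0, -0.0], [-0.001, 0.0, -1.0]]
wrist_force: [-0.1, 0.2, -5.0]
opening: 0.0179
```

Emit:
{"method": "play_rows", "body": {"moves": [0,0,0,0,0,0.001,0,0,0,0,0,0,0.001,0,0,0,0,0,0,0,0]}}

```text
time_s: 36.55
eef_pos: [0.5034, 0.2968, 0.0005]
tcp_rot: [[1.0, -0.001, 0.0], [-0.001, -1.0, 0.0], [0.0, -0.0, -1.0]]
wrist_force: [0.1, -1.0, -5.1]
opening: 0.0184
```

Emit:
{"method": "play_rows", "body": {"moves": [0,0,0,0,0,0.001,0,0,0,0,0,0,0,0,0,0,0,0,0,0,0.3,0,0,0,0,0,0,0.4,0,0,0,0,0,0,0.43,0,0,0,0,0,-0.01,0.43,0,0,0,0,0,-0.03,0.43,0,0,0,0,0,-0.04,0.43]}}

```text
time_s: 37.22
eef_pos: [0.5023, 0.2962, 0.0789]
tcp_rot: [[1.0, -0.001, -0.004], [-0.001, -1.0, -0.002], [-0.004, 0.002, -1.0]]
wrist_force: [0.0, 0.1, 0.5]
opening: 0.0369
```

Run:
```python
from h import *
tray(); rods(); 
plan([(.50,.20,.09,41,6),(.4907,.1204,.05,81.7,6)])
```

```text
tray [23 37 10  5 34] [452.6 228.9] [0.506  0.2445]
tray [65 44 14  8 82] [496.5 237.6] [0.5055 0.3399]
tray [21 54 10  5 38] [450.9 246.1] [0.5673 0.2451]
top 159 [221.8 195.1] [0.6003 0.1486]
top 80 [240.4 218.6] [0.5398 0.112 ]
top 84 [198.8 268.4] [0.4445 0.2127]
top 152 [238.6 261.6] [0.4458 0.1256]
top 15 [269.5 302.7] [0.3499 0.0691]
scene 54 [405.4 206.7] [0.4488 0.1271]
scene 37 [393.1 228.7] [0.5436 0.1136]
scene 26 [436.5 252.5] [0.5927 0.2175]
scene 105 [404.4 252.4] [0.6148 0.1516]
t 37.37 tcp [0.5047 0.2974 0.0829] yaw -0.03 F [-0.5  0.4  0.4] open 0.0367 q6 0.42 tilt [0.31 0.14]
6 rows: az -6.84  d -0.0056 0.0156 -0.0012 | dist/row 0.0166
6 rows: az -6.78  d -0.0123 0.0058 0.0067 | dist/row 0.0152
```

Rod B is in and rod A has not moved. Now rod A.

Emit:
{"method": "play_rows", "body": {"moves": [0,0,-6.84,-0.0056,0.0156,-0.0012,0.43,0,0,-6.84,-0.0056,0.0156,-0.0012,0.5,0,0,-6.84,-0.0056,0.0156,-0.0012,0.5,0,0,-6.84,-0.0056,0.0156,-0.0012,0.5,0,0,-6.84,-0.0056,0.0156,-0.0012,0.5,0,0,-6.84,-0.0056,0.0156,-0.0012,0.5]}}

```text
time_s: 37.87
eef_pos: [0.4982, 0.1986, 0.0863]
tcp_rot: [[0.751, 0.661, -0.001], [0.661, -0.751, -0.0], [-0.001, -0.001, -1.0]]
wrist_force: [-0.6, 0.2, 0.4]
opening: 0.0427
```

Emit:
{"method": "play_rows", "body": {"moves": [0,0,-6.78,-0.0123,0.0058,0.0067,0.5,0,0,-6.78,-0.0123,0.0058,0.0067,0.5,0,0,-6.78,-0.0123,0.0058,0.0067,0.5,0,0,-6.78,-0.0123,0.0058,0.0067,0.5,0,0,-6.78,-0.0123,0.0058,0.0067,0.5,0,0,-6.78,-0.0123,0.0058,0.0067,0.5,0,0,0,0,0,0,0.5,0,0,0,0,0,0,0.5]}}

```text
time_s: 38.53
eef_pos: [0.4891, 0.1197, 0.0461]
tcp_rot: [[0.149, 0.989, -0.001], [0.989, -0.149, -0.0], [-0.0, -0.001, -1.0]]
wrist_force: [0.2, 0.8, -0.0]
opening: 0.0427
```

Run:
```python
from h import *
plan([(.4907,.1204,-.006,81.7,1)]); rods()
```

```text
t 38.53 tcp [0.4891 0.1197 0.0461] yaw 81.44 F [ 0.2  0.8 -0. ] open 0.0427 q6 -1.31 tilt [-0.07 -0.  ]
1 rows: az -0.26  d 0.0009 0.0014 0.0521 | dist/row 0.0521
top 15 [224.7 197.4] [0.594  0.1425]
top 43 [223.2 210.7] [0.5637 0.1486]
top 105 [201.7 222.4] [0.5445 0.1987]
top 37 [223.5 227.3] [0.5261 0.1512]
top 31 [234.9 231.8] [0.5121 0.1271]
top 19 [256.5 228.9] [0.5111 0.0788]
top 18 [200.3 233.8] [0.5193 0.2038]
top 73 [231.6 244.2] [0.4857 0.137 ]
top 18 [207.9 241.8] [0.4991 0.1883]
top 34 [212.9 249.4] [0.4806 0.1789]
top 26 [240.2 248.7] [0.473  0.1192]
top 37 [236.5 261.7] [0.4463 0.13  ]
top 27 [221.4 275.4] [0.422  0.1654]
scene 51 [405.1 206.7] [0.4491 0.1263]
scene 29 [393.1 228.5] [0.5428 0.1136]
scene 24 [436.5 253. ] [0.5941 0.2177]
scene 90 [403.9 252.5] [0.6152 0.1505]
```

Emit:
{"method": "play_rows", "body": {"moves": [0,0,-0.26,0.0009,0.0014,0.014,0.5,0,0,0,0,0,0.014,0.5,0,0,0,0,0,0.014,0.5,0,0,0,0,0,0.0101,0.5,0,0,0,0,0,0,0.5,0,0,0,0,0,0,0.2,0,0,0,0,0,0,0.1,0,0,0,0,0,0,0]}}

```text
time_s: 39.3
eef_pos: [0.4912, 0.121, -0.0048]
tcp_rot: [[0.14, 0.99, 0.001], [0.99, -0.14, 0.0], [0.0, 0.001, -1.0]]
wrist_force: [-1.2, 2.8, 2.6]
opening: 0.0182
```

Emit:
{"method": "play_rows", "body": {"moves": [0,0,0,0,0,0,0,0,0,0,0,0,0,0,0,0,0,0,0,-0.01,0,0,0,0,0,0,-0.03,0,0,0,0,0,0,-0.04,0,0,0,0,0,0,-0.02,0,0,0,0,0,0,0,0]}}

```text
time_s: 39.88
eef_pos: [0.4925, 0.1209, 0.0988]
tcp_rot: [[0.14, 0.99, 0.007], [0.99, -0.14, 0.001], [0.002, 0.007, -1.0]]
wrist_force: [1.0, -0.3, -4.5]
opening: 0.0182
```

Run:
```python
from h import *
plan([(.465,.20,.095,41,6),(.4405,.2965,.08,0,6)])
```

```text
t 39.88 tcp [0.4925 0.1209 0.0988] yaw 81.95 F [ 1.  -0.3 -4.5] open 0.0182 q6 -1.32 tilt [0.39 0.04]
6 rows: az 6.82  d 0.0102 -0.0099 0.0006 | dist/row 0.0143
6 rows: az 6.83  d 0.0028 -0.0167 0.0025 | dist/row 0.0171
```

Emit:
{"method": "play_rows", "body": {"moves": [0,0,6.82,0.0102,-0.0099,0.0006,0,0,0,6.82,0.0102,-0.0099,0.0006,0,0,0,6.82,0.0102,-0.0099,0.0006,0,0,0,6.82,0.0102,-0.0099,0.0006,0,0,0,6.82,0.0102,-0.0099,0.0006,0,0,0,6.82,0.0102,-0.0099,0.0006,0]}}

```text
time_s: 40.38
eef_pos: [0.4626, 0.2001, 0.0899]
tcp_rot: [[0.758, 0.652, -0.002], [0.652, -0.758, -0.001], [-0.002, -0.001, -1.0]]
wrist_force: [0.3, 0.3, -4.8]
opening: 0.0179
```

Emit:
{"method": "play_rows", "body": {"moves": [0,0,6.83,0.0028,-0.0167,0.0025,0,0,0,6.83,0.0028,-0.0167,0.0025,0,0,0,6.83,0.0028,-0.0167,0.0025,0,0,0,6.83,0.0028,-0.0167,0.0025,0,0,0,6.83,0.0028,-0.0167,0.0025,0,0,0,6.83,0.0028,-0.0167,0.0025,0,0,0,0,0,0,0,0]}}

```text
time_s: 40.97
eef_pos: [0.4384, 0.298, 0.0746]
tcp_rot: [[1.0, -0.006, -0.001], [-0.006, -1.0, -0.0], [-0.001, 0.0, -1.0]]
wrist_force: [-0.9, -0.9, -4.7]
opening: 0.0183
```

Emit:
{"method": "play_rows", "body": {"moves": [0,0,0,0,0,0.025,0,0,0,0,0,0,0.02,0,0,0,0,0,0,0,0,0,0,0,0,0,0,0]}}

```text
time_s: 41.3
eef_pos: [0.4382, 0.2954, 0.0299]
tcp_rot: [[1.0, 0.002, -0.003], [0.002, -1.0, -0.001], [-0.003, 0.001, -1.0]]
wrist_force: [-0.7, 0.1, -4.5]
opening: 0.018
```

Run:
```python
from h import *
plan([(.441,.2965,-.001,0,1)])
im=vision.get_image("scene");g=im.max(2)
x0,y0,x1,y1=425,170,530,290
k,l,s,c=cv2.connectedComponentsWithStats((g[y0:y1,x0:x1]<45).astype(np.uint8))
for i in range(1,k):
    if 12<s[i,4]<160: print(s[i],(c[i]+[x0,y0]).round(1),cast("scene",*(c[i]+[x0,y0]),.056).round(4))
```

```text
t 41.3 tcp [0.4382 0.2954 0.0299] yaw 0.1 F [-0.7  0.1 -4.5] open 0.018 q6 0.47 tilt [-0.16 -0.08]
1 rows: az 0.10  d 0.0028 -0.0011 0.0309 | dist/row 0.0310
[27 31 10  5 33] [456.6 202.7] [0.4426 0.244 ]
[67 38 14  6 64] [498.8 210.4] [0.4428 0.3386]
[23 57 10  5 35] [452.6 228.9] [0.5458 0.2416]
[65 64 14  8 82] [496.5 237.7] [0.5455 0.3319]
[22 74  9  5 37] [451.1 246.1] [0.6038 0.2423]
[ 65  82  15   9 100] [497.1 256. ] [0.6042 0.332 ]
```

Emit:
{"method": "play_rows", "body": {"moves": [0,0,0,0.002,-0.001,0.005,0,0,0,0,0,0,0.008,0,0,0,0,0,0,0.006,0,0,0,0,0,0,0.005,0,0,0,0,0,0,0.003,0,0,0,0,0,0,0.002,0,0,0,0,0,0,0,0]}}

```text
time_s: 41.93
eef_pos: [0.4407, 0.2971, 0.0014]
tcp_rot: [[1.0, 0.001, -0.001], [0.001, -1.0, -0.0], [-0.001, 0.0, -1.0]]
wrist_force: [-0.4, 1.0, -4.5]
opening: 0.0181
```

Emit:
{"method": "play_rows", "body": {"moves": [0,0,0,0,0,0.001,0,0,0,0,0,0,0.001,0,0,0,0,0,0,0,0]}}

```text
time_s: 42.18
eef_pos: [0.441, 0.2972, 0.0002]
tcp_rot: [[1.0, 0.001, 0.001], [0.001, -1.0, 0.0], [0.001, -0.0, -1.0]]
wrist_force: [-0.8, -1.4, -1.0]
opening: 0.0182
```

Emit:
{"method": "play_rows", "body": {"moves": [0,0,0,0,0,0.001,0,0,0,0,0,0,0,0,0,0,0,0,0,0,0.3,0,0,0,0,0,0,0.4,0,0,0,0,0,0,0.43,0,0,0,0,0,-0.01,0.43,0,0,0,0,0,-0.03,0.43,0,0,0,0,0,-0.04,0.43]}}

```text
time_s: 42.85
eef_pos: [0.4398, 0.2965, 0.0782]
tcp_rot: [[1.0, 0.001, -0.004], [0.001, -1.0, -0.002], [-0.004, 0.002, -1.0]]
wrist_force: [0.8, 0.1, 1.1]
opening: 0.0367
```

Emit:
{"method": "play_rows", "body": {"moves": [0,0,0,0,0,-0.03,0.43,0,0,0,-0.02,-0.03,-0.02,0.43,0,0,0,-0.025,-0.03,0,0.43,0,0,0,-0.025,-0.03,0,0.43,0,0,0,-0.025,-0.03,0,0.43,0,0,0,-0.025,-0.03,0,0.43,0,0,0,-0.02,-0.03,0,0.43,0,0,0,0,0,0,0.43]}}

```text
time_s: 43.52
eef_pos: [0.2974, 0.481, 0.1297]
tcp_rot: [[1.0, 0.005, 0.001], [0.005, -1.0, 0.002], [0.001, -0.002, -1.0]]
wrist_force: [1.4, 0.5, -0.8]
opening: 0.0371
```

Run:
```python
from h import *
plan([]); tray()
s=vision.get_image("scene"); t=vision.get_image("top")
C=np.zeros((600,800,3),np.uint8)
C[:290,:400]=cv2.resize(s[155:228,195:296],(400,290),interpolation=cv2.INTER_CUBIC)
C[:290,400:]=cv2.resize(t[150:275,375:547],(400,290),interpolation=cv2.INTER_CUBIC)
C[300:600,:400]=cv2.resize(s[195:297,415:551],(400,300),interpolation=cv2.INTER_CUBIC)
C[300:600,400:]=cv2.resize(t[180:310,110:283],(400,300),interpolation=cv2.INTER_CUBIC)
cv2.imwrite("pics/f1.png",C[:,:,::-1])
```

```text
t 43.52 tcp [0.2974 0.481  0.1297] yaw 0.28 F [ 1.4  0.5 -0.8] open 0.0371 q6 0.89 tilt [0.03 0.11]
tray [26 22  9  4 26] [454.8 213.3] [0.4436 0.2457]
tray [65 28 14  7 70] [496.4 221.1] [0.4432 0.3406]
tray [24 37  9  5 34] [453.  229.1] [0.5064 0.2454]
tray [65 44 14  8 84] [496.5 237.6] [0.5054 0.34  ]
tray [21 54 10  5 38] [450.9 246.1] [0.5673 0.2451]
```

View pics/f1.png

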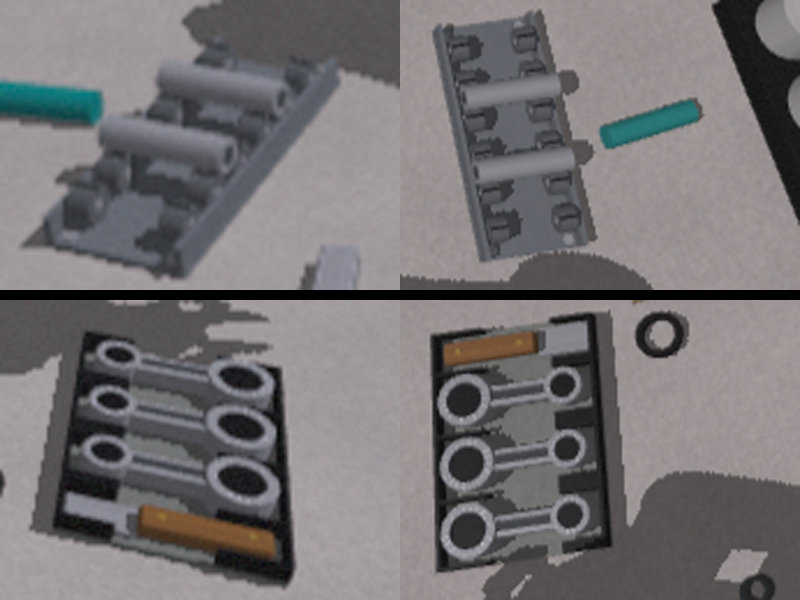

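Emit:
{"method": "play_rows", "body": {"moves": [0,0,0,0,0,0,0.43,0,0,0,0,0,0,0.43,0,0,0,0,0,0,0.43,0,0,0,0,0,0,0.43]}}

```text
time_s: 44.0
eef_pos: [0.3013, 0.4764, 0.1289]
tcp_rot: [[1.0, -0.0, 0.0], [-0.0, -1.0, 0.0], [0.0, -0.0, -1.0]]
wrist_force: [-0.1, -0.6, -0.3]
opening: 0.0365
```

```bash
python3 -c "
from rig import order; print(order.job_done())"
```

```text
the job is handed in; nothing more can be done
None
```

The job is handed in after about 44 s of robot time. The scraper went into its slot first. Then the two piston pins present went into the ±36 mm valleys of the bed. Then the three connecting rods went into compartments of their own, big ends in the wide end.

- **Last checks:** the final pictures from both cameras show the scraper and all three rods lying flat in the tray and both pins square across the two rows of wheels. The seal and the turquoise look-alike appear where they were. The gripper never went to the steel block, but it shows only partly in the last pictures.
- **First scraper grasp missed:** the fingertips turned out to be about 36 mm higher than the reported TCP implied. I touched the bench gently to measure this, corrected all heights, and the second grasp held.
- **Cameras disagreed:** the two views differed by about 3 mm in x, so I used their average; everything fitted.
- **Not fully checked:** one pin was pressed with about 13 N on contact, so I backed off 0.6 mm before opening the fingers. I did not measure pin spin; the final view came about 20 s after the last pin was released, with both pins lying in their valleys.

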